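# Pack the drawing kit into the caddy

## Task

Pack the drawing kit into the wooden caddy: stand the ink bottle in the round well, lay the marker in the long compartment in line with that well, lay the pencil in the other long compartment, and lay the eraser flat in the square compartment in line with the pencil. Do not knock the bottle over, and leave the paintbrush and the paint tube lying where they are, for they do not belong in the kit.

Things in the scene. Friction and masses are not known exactly. Their poses are not given: they have to be found in the camera images.
- pencil: Thin pencil, 136 mm long, 7 mm thick, lying on the table. Origin: the middle of its length, on its underside as it lies at the start (it may roll in the hand or afterwards). Its y axis runs along its length.
- marker: Felt marker, a stout round pen, 135 mm long, 16 mm thick, lying on the bare table top in front of the robot (not one on the board behind). Origin: the middle of its length, on its underside as it lies at the start. Its y axis runs along its length.
- eraser: Small worn eraser block, 22 (x) by 52 (y) by 13 mm high, lying flat. Origin: centre of its underside, z up.
- ink_bottle: Small round capped ink bottle standing upright, 35 mm in diameter up to 60 mm high, then a cap 28 mm in diameter; 81 mm high over all, so it stands in the way of a gripper that reaches down low beside it. Origin: centre of its underside, z up along its axis.
- caddy: Shallow wooden caddy fixed to the table, 256 (x) by 174 (y) mm, rim 20 mm high. It holds two wooden inserts side by side, at y = +41 and -41 mm (which is on which side changes). Origin: centre of its underside; x along its length. It stands turned by up to 0.3 rad; the inserts stand at the same angle. (A lamp post, 0.5 m tall, stands at the table's near left corner, out of the way of the work.)
- bay_insert: Insert with two empty compartments, for pencil and eraser: 242 (x) by 80 (y) mm, 18 high, walls and floor 4 mm, fixed in the caddy. Origin: centre of its underside, 5 mm above the table (floor at 9, rim at 23 mm over the table). Long compartment (pencil): centre x = -41 mm, y = 0, inside 152 (x) by 72 (y). Square one (eraser): centre x = +78 mm, y = 0, inside 78 (x) by 72 (y).
- well_insert: Insert with the round well, for marker and ink bottle; same outside size, walls, floor, heights and origin as bay_insert, also fixed. Long compartment (marker): centre x = -41 mm, y = 0, inside 152 (x) by 72 (y). Well: round hole 54 mm in diameter in a block 17 mm high, centre x = +78 mm, y = 0, open down to the insert's floor (13 mm deep).
- brush: Paintbrush lying on the table, 235 mm long, 10 mm thick, its bristle end up to 19 mm wide; does not belong in the caddy. Origin: middle of its length, underside; y along its length.
- tube: Crumpled paint tube with a small cap lying on the table, 49 by 125 by 28 mm high; does not belong in the caddy. Origin: centre of its underside; y along its length.

How it is judged:
At the end, for the whole second after the job is handed in: Pencil and marker lie flat in their own long compartments (middle within 18 mm of its centre lengthwise), eraser flat on its square floor, bottle upright on the well floor (12 mm, 0.1 rad), none on a rim, all at rest; brush and tube within 30 mm of their starts (x of pencil in the frame of bay_insert between -0.059 and -0.023 m and y of pencil in the frame of bay_insert between -0.038 and 0.038 m and z of pencil in the frame of bay_insert below 0.015 m and angle between the y axis of pencil and the x axis of bay_insert, either way round below 0.55 rad and angle between pencil's own y axis and vertical between 1.51 and 1.63 rad and linear speed of each of pencil, marker, eraser, ink_bottle below 0.02 m/s and angular speed of each of pencil, marker, eraser, ink_bottle below 0.3 rad/s and x of marker in the frame of well_insert between -0.059 and -0.023 m and y of marker in the frame of well_insert between -0.038 and 0.038 m and z of marker in the frame of well_insert below 0.022 m and angle between the y axis of marker and the x axis of well_insert, either way round below 0.55 rad and angle between marker's own y axis and vertical between 1.51 and 1.63 rad and x of eraser in the frame of bay_insert between 0.048 and 0.108 m and y of eraser in the frame of bay_insert between -0.028 and 0.028 m and z of eraser in the frame of bay_insert below 0.021 m and angle between the z axis of eraser and the z axis of bay_insert, either way round below 0.12 rad and x of ink_bottle in the frame of well_insert between 0.066 and 0.09 m and y of ink_bottle in the frame of well_insert between -0.012 and 0.012 m and z of ink_bottle in the frame of well_insert below 0.009 m and angle between ink_bottle's own z axis and vertical below 0.1 rad and distance of each of brush, tube from where it was at the start of the episode below 0.03 m); the robot touches nothing.
It fails at once if the ink bottle is knocked over (leans more than 0.8 rad) (angle between ink_bottle's own z axis and vertical above 0.8 rad).
It fails at once if the paintbrush is moved by more than 30 mm (distance of brush from where it was at the start of the episode above 0.03 m).
It fails at once if the paint tube is moved by more than 30 mm (distance of tube from where it was at the start of the episode above 0.03 m).
It also fails if it takes over 99 s, if anything falls off the work surface, if the arm or the gripper's body presses on something with over 40 N, if the wrist force passes 120 N, or if a joint passes its speed limit or range.

## Robot

A 6-joint arm with a two-finger parallel gripper is mounted at the origin on a cart in front of the work surface, level with it; the furniture and walls round the work are solid. World frame = base frame: x ahead of the robot, y to its left, z up, the work surface at z = 0. Lengths are in m, angles in rad, forces in N, time in s.
With the tool pointing down it reaches from about 0.25 to 0.725 m from the base axis. Payload 4 kg.
Tool frame: the origin (TCP) lies midway between the tips of the shut fingers; the grasp point (between the pads) lies 19 mm behind it; z points along the fingers, y is the direction in which the jaws open and shut (so a half turn about z gives the same grasp; the last joint's range is limited). The gripper opens to 85 mm and grips with 20 to 120 N. Pads are 22 mm wide; open, the fingers measure 114 mm over their backs; the gripper's body (76 mm by 85 mm) begins 54 mm behind the grasp point. The pads swing forward as they close: fully open they stand 13 mm farther back than shut.
Start: joints at [0, 0.241, 0.005, 1.335, 0, 1.571], TCP at [0.5, -0, 0.205] pointing down, gripper open.
Joint ranges: [-2.72, 2.72], [-1.05, 1.87], [-1.09, 1.28], [-1.99, 2.15], [-1.42, 1.44], [-3.14, 3.14]. Speed limits (rad/s): [2.79, 2.79, 3.14, 3.14, 3.14, 3.14].

## Interface

Orientations are given as a unit quaternion [x, y, z, w].
In Python, from workcell import get_obs, camera, camera_model, job_done, masks_of gives the robot as it stands.
- The arm moves only by the tool jog_arm, never from a script. Its argument "deltas" is a list that holds one entry, the list of rows, each a list of 7 numbers: the shift along the tool's x, y, z in mm, then the turn, a rotation vector about the tool's x, y, z in degrees, then the finger opening in mm, from 0 to 85.4. A call has 1 to 5 rows; each row shifts and turns the pose as measured when the row begins, along the tool's axes as they then stand; what a row does not reach is not made up. A row lasts 1/10 s, in which the tool goes at most 50 mm and 8.59 degrees, less where a joint would pass 70% of its speed; a pose out of reach is approached as far as the arm can. A call with a gripper value outside its range is refused whole. The fingers move at their own pace and stop on an object; the grip force is fixed at half the most. Time passes only in rows, so rows that do not move let the fingers close. It gives the time, the measured TCP pose, the force and the opening at its end, in the units of the state.
- get_obs(): the state, without advancing time (a new reading comes with each control period).
- camera(name): name is "scene" or "side" or "wrist"; returns the picture (384x512x3 uint8, red, green, blue); there is no depth.
- camera_model(name): a dict with "fovy" (degrees; the focal length in pixels is half the picture's height over the tangent of half this angle, whatever the lens; pixels are square), "cx", "cy" (the principal point, pixels), "k1" (the pictures are not rectified: a ray, as slopes to the right and down, at radius r is drawn at 1 + k1 r^2 times it, then the intrinsics apply), "pose" (4x4, takes a point from camera to world coordinates); the wrist camera has in their place "T_tool_cam" (4x4, takes a point from camera to tool coordinates, whose origin is the TCP and whose axes are the flange's). Camera axes: x right, y down, z forward; pixel columns grow to the right and rows downward; lengths in m; the calibration is good to about 2 mm. A picture is of the moment at which its call begins: read the wrist's pose just before it. camera_model takes no time and is no camera call.
- job_done(): hands the job in, once; it reports no verdict.
Trained networks look in the newest picture that a camera, given by its name, has taken for a name from the list of things; names that differ only in an ending like _2 or _b are one class to them, and where a whole thing is asked for, a point or a joint stands for the part that bears it (a point fixed in the world has none). Each returns a list of dicts, best first, with "conf" (0 to 1); they miss things now and then, are a little off and sometimes report something else, mostly with a low value. They report only what shows in the picture. A call takes as long as a camera call.
- masks_of(target, camera): "pixels" (384x512 bool, what is visible of it) and "at" ([column, row] in pixels, amid what is visible of it).
The state is a dict: "clock": time; "joint_pos": joint angles; "joint_vel": joint speeds; "tau": joint torques, N m; "eef_pos": TCP position; "tool_rot": TCP orientation; "ft_force": force on the tool from outside, world axes, zero at the start; "ft_torque": the same for the moment, N m; "grip_width": finger opening in m.
Only numpy, scipy, OpenCV 4.12 (cv2) and the standard library are available. Lean on these libraries where they do the work, as an engineer would, in place of code of your own. Each camera call takes 0.05 s, during which the arm holds its last target. There are 200 camera calls.

## Working session

There is one attempt and no reset: what is moved stays moved. The work goes in short steps, Python scripts to look and compute and a tool call to move; the robot and the scene stay as the last step left them, time stands still between calls to the robot, and variables do not carry over. Pictures are saved under pics/ and viewed, about 12 in all and at most 16, crops included, and the job is handed in when it is done.

Besides the shell and the picture viewer there is one more tool, called after "Emit:" by a JSON object that holds its "method" and its "body", one argument or row to a line. jog_arm: Moves the arm, as the interface text tells. Its arguments: {"type":"object","properties":{"deltas":{"type":"array"}},"required":["deltas"]}

```bash
mkdir -p pics; ls; cat > h.py <<'E'
import numpy as np, cv2
from scipy.spatial.transform import Rotation as R
from workcell import *
def model(name,obs=None):
    m=camera_model(name)
    if name=="wrist":
        o=obs or get_obs(); T=np.eye(4); T[:3,:3]=R.from_quat(o["tool_rot"]).as_matrix(); T[:3,3]=o["eef_pos"]
        P=T@np.array(m["T_tool_cam"])
    else: P=np.array(m["pose"])
    return m,P,192/np.tan(np.radians(m["fovy"])/2)
def ray2z(px,z,name,obs=None):
    m,P,f=model(name,obs); px=np.atleast_2d(px).astype(float)
    d=np.c_[(px[:,0]-m["cx"])/f,(px[:,1]-m["cy"])/f]; u=d.copy()
    for _ in range(20): u=d/(1+m["k1"]*(u**2).sum(1,keepdims=True))
    D=np.c_[u,np.ones(len(u))]@P[:3,:3].T; o=P[:3,3]
    return o+D*((z-o[2])/D[:,2])[:,None]
def proj(X,name,obs=None):
    m,P,f=model(name,obs); X=np.atleast_2d(X)
    c=(X-P[:3,3])@P[:3,:3]; u=c[:,:2]/c[:,2:]
    u=u*(1+m["k1"]*(u**2).sum(1,keepdims=True))
    return u*f+[m["cx"],m["cy"]]
def shot(name,fn=None):
    im=camera(name)
    if fn: cv2.imwrite(fn,im[:,:,::-1])
    return im
E
python3 - <<'E'
from h import *
for n in ["scene","side","wrist"]:
    shot(n,f"pics/{n}0.png"); m,P,f=model(n); print(n,f,m["k1"],P.round(3).tolist())
H=dict(pencil=.0035,marker=.008,eraser=.013,ink_bottle=.04,caddy=.02,brush=.005,tube=.014,bay_insert=.02,well_insert=.02)
for n in ["scene","side"]:
  for k,z in H.items():
    for r in masks_of(k,n)[:2]:
        ys,xs=np.nonzero(r["pixels"]); 
        if len(xs)<5: continue
        W=ray2z(np.c_[xs,ys],z,n)[:,:2]; c,s,a=cv2.minAreaRect(W.astype(np.float32)*1000)
        print(n,k,round(r["conf"],2),np.round(r["at"]),"rect",np.round(c),np.round(s),round(a))
print(get_obs())
E
python3 -c "
import cv2,numpy as np
" 
```

```text
pics
scene 468.7524838002147 -0.13003027751651336 [[-0.871, -0.284, 0.401, 0.162], [-0.491, 0.532, -0.69, 0.657], [-0.017, -0.798, -0.603, 0.701], [0.0, 0.0, 0.0, 1.0]]
side 455.86897040100024 3.201216186633889e-05 [[-0.917, -0.203, 0.343, 0.259], [-0.398, 0.458, -0.795, 0.744], [0.004, -0.865, -0.501, 0.552], [0.0, 0.0, 0.0, 1.0]]
wrist 310.68694694736746 -0.07659964314241106 [[1.0, 0.0, -0.002, 0.499], [-0.0, -0.962, -0.274, 0.069], [-0.002, 0.274, -0.962, 0.373], [0.0, 0.0, 0.0, 1.0]]
scene pencil 0.53 [209. 256.] rect [617. 118.] [110.   9.] 3
scene marker 0.94 [236. 212.] rect [623. -27.] [137.  23.] 4
scene eraser 0.68 [306. 247.] rect [446.  -1.] [35. 57.] 82
scene eraser 0.35 [320. 163.] rect [ 545. -295.] [ 90. 251.] 85
scene ink_bottle 0.67 [280. 281.] rect [443. 124.] [32. 96.] 28
scene caddy 0.82 [310. 197.] rect [ 507. -169.] [304. 160.] 29
scene brush 0.53 [319. 163.] rect [ 550. -305.] [ 93. 257.] 86
scene brush 0.5 [181. 211.] rect [751.  21.] [216.  12.] 87
scene tube 0.96 [236. 242.] rect [589.  52.] [129.  56.] 1
scene bay_insert 0.69 [305. 181.] rect [ 546. -200.]
[... 815 characters left out ...]
] [33. 54.] 83
{'clock': 1.05, 'joint_pos': array([2.36727246e-06, 2.40578289e-01, 4.98920805e-03, 1.33520124e+00,
       2.27577969e-05, 1.57081020e+00]), 'joint_vel': array([ 0.00184667, -0.00057971,  0.00132227,  0.00120155,  0.00214881,
       -0.00149837]), 'tau': array([-1.20040117e-03, -3.72218442e+01,  2.52696633e+01,  1.25020320e-03,
       -7.36794937e-05, -2.82984490e-05]), 'eef_pos': array([4.99994055e-01, 8.68459201e-06, 2.05213192e-01]), 'tool_rot': array([ 7.07110847e-01,  7.07102715e-01,  1.01680596e-05, -5.92416736e-06]), 'ft_force': array([ 0.48670794, -0.62661313,  1.02066994]), 'ft_torque': array([ 0.03980254,  0.0132801 , -0.05931012]), 'grip_width': 0.08550118566325694}
```

View pics/scene0.png

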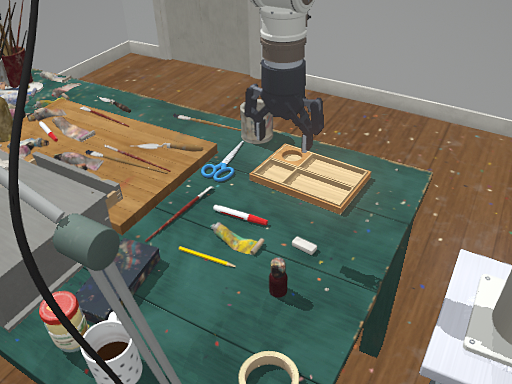

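View pics/wrist0.png

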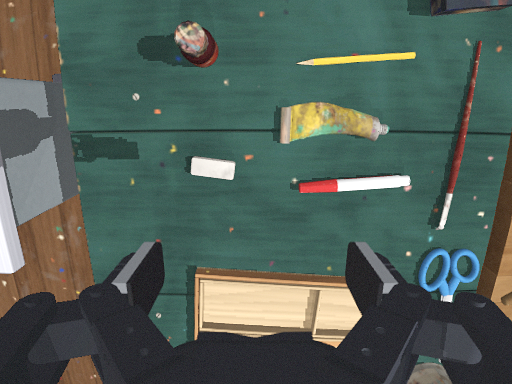

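The scene view agrees with the networks: bottle near (279,278), eraser (305,245), marker (241,215), pencil (207,257), tube (237,240) and brush (181,211). The caddy is at (310,180), with its well at the far end of the insert on the -y side. The wrist view shows the objects from above, and their long axes lie roughly along world x. I'll measure them there.

```bash
cat >> h.py <<'E'
H=dict(pencil=.0035,marker=.008,eraser=.013,ink_bottle=.04,caddy=.02,brush=.005,tube=.014,bay_insert=.023,well_insert=.023)
def meas(name,keys,n=1):
    o=get_obs(); camera(name)
    for k in keys:
        for r in masks_of(k,name)[:n]:
            ys,xs=np.nonzero(r["pixels"])
            if len(xs)<5: continue
            W=ray2z(np.c_[xs,ys],H[k],name,o)[:,:2]; c,s,_=cv2.minAreaRect(W.astype(np.float32)*1000)
            q=W-W.mean(0); v=np.linalg.svd(q,full_matrices=False)[2][0]; a=np.degrees(np.arctan2(v[1],v[0]))
            a=(a+90)%180-90
            print(name,k,round(r["conf"],2),np.round(r["at"]),"rect",np.round(c,1),np.round(s,1),"mean",(W.mean(0)*1000).round(1),"ang",round(a,1))
E
python3 - <<'E'
from h import *
meas("wrist",["pencil","marker","eraser","ink_bottle","brush","tube"])
E
```

```text
wrist marker 0.95 [351. 183.] rect [620.7 -24. ] [137.2  17.6] mean [619.6 -23.7] ang 4.3
wrist eraser 0.8 [214. 166.] rect [448.7  -2.6] [23.1 52.5] mean [448.8  -2.5] ang -8.6
wrist ink_bottle 0.75 [197.  45.] rect [439.3 128.8] [33.5 49.3] mean [439.6 129.1] ang -45.7
wrist brush 0.57 [458. 146.] rect [749.1  31.2] [229.1  12.1] mean [749.3  26.3] ang 86.5
wrist tube 0.91 [323. 122.] rect [589.7  51. ] [125.7  44.1] mean [581.2  50.5] ang -1.9
```

Emit:
{"method": "jog_arm", "body": {
  "deltas": [
    [[-50,0,0,0,0,8,40],[-50,0,0,0,0,8,40],[-40,0,0,0,0,8,40],[-40,0,0,0,0,8,40],[0,0,0,0,0,8,40]]
  ]
}}

```text
clock: 1.9
eef_pos: [0.4661, -0.178, 0.2048]
tool_rot: [0.91, 0.414, 0.001, 0.001]
ft_force: [0.1, 1.1, -0.8]
grip_width: 0.0398
```

```bash
python3 - <<'E'
from h import *
shot("wrist","pics/w1.png"); print(get_obs()["joint_pos"].round(2))
meas("wrist",["caddy","bay_insert","well_insert"])
E
```

```text
[-0.36  0.24 -0.    1.33  0.    1.93]
wrist caddy 0.64 [303.  99.] rect [ 541.7 -235.7] [176.1 256.3] mean [ 554.9 -207.4] ang -10.0
wrist bay_insert 0.78 [321. 131.] rect [ 544.9 -195. ] [ 83.2 242.9] mean [ 548.8 -194.1] ang -4.3
wrist well_insert 0.85 [360. 181.] rect [ 539.3 -275.9] [ 82.8 241.9] mean [ 548.1 -274.1] ang -6.1
```

View pics/w1.png

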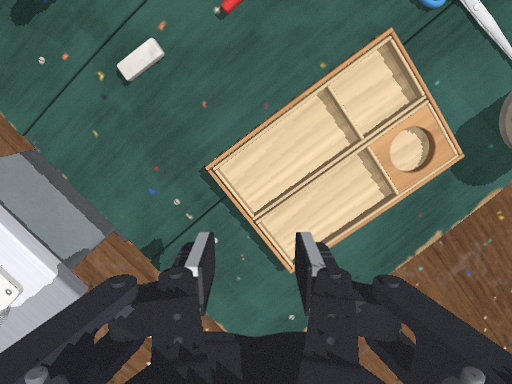

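The wrist view shows the caddy whole: bay insert nearest (321,131), square compartment at its +x end, and well hole at (409,149) on the -y insert. The fitted rectangle, 176x256, matches the caddy. Its x axis lies at about -4°.

```bash
cat >> h.py <<'E'
def yawof(o=None):
    x=R.from_quat((o or get_obs())["tool_rot"]).as_matrix()[:,0]; return np.degrees(np.arctan2(x[1],x[0]))
def plan(x,y,z,yaw,grip,start=None,step=45):
    """rows (mm,deg) to world target in mm, yaw of tool x in deg; start (x,y,z,yaw)"""
    if start is None:
        o=get_obs(); start=np.r_[np.array(o["eef_pos"])*1000,yawof(o)]
    s=np.array(start,float); t=np.array([x,y,z,s[3]+(yaw-s[3]+180)%360-180],float); d=t-s
    n=int(max(np.ceil(np.linalg.norm(d[:3])/step),np.ceil(abs(d[3])/8),1))
    for i in range(n):
        a=np.radians(s[3]+d[3]*i/n); ex=np.array([np.cos(a),np.sin(a)]); ey=np.array([np.sin(a),-np.cos(a)])
        w=d/n; print([round(float(v),1) for v in (w[:2]@ex,w[:2]@ey,-w[2],0,0,-w[3],grip)])
    print('--')
    return t
E
python3 - <<'E'
from h import *
print(ray2z([[409,149]],.022,"wrist"), "well edge centre, expect 617,-281")
print(get_obs()["eef_pos"],yawof())
t=plan(449,-2.5,110,171.4,45)
E
```

```text
[[ 0.61803951 -0.27239823  0.022     ]] well edge centre, expect 617,-281
[ 0.4680129  -0.17354116  0.20482113] 49.812009959088726
[7.4, -7.8, 5.9, 0.0, 0.0, -7.6, 45.0]
[8.4, -6.8, 5.9, 0.0, 0.0, -7.6, 45.0]
[9.2, -5.6, 5.9, 0.0, 0.0, -7.6, 45.0]
[9.8, -4.3, 5.9, 0.0, 0.0, -7.6, 45.0]
[10.3, -3.0, 5.9, 0.0, 0.0, -7.6, 45.0]
[10.6, -1.6, 5.9, 0.0, 0.0, -7.6, 45.0]
[10.8, -0.2, 5.9, 0.0, 0.0, -7.6, 45.0]
[10.7, 1.2, 5.9, 0.0, 0.0, -7.6, 45.0]
[10.4, 2.6, 5.9, 0.0, 0.0, -7.6, 45.0]
[10.0, 4.0, 5.9, 0.0, 0.0, -7.6, 45.0]
[9.4, 5.3, 5.9, 0.0, 0.0, -7.6, 45.0]
[8.6, 6.5, 5.9, 0.0, 0.0, -7.6, 45.0]
[7.7, 7.6, 5.9, 0.0, 0.0, -7.6, 45.0]
[6.6, 8.5, 5.9, 0.0, 0.0, -7.6, 45.0]
[5.4, 9.3, 5.9, 0.0, 0.0, -7.6, 45.0]
[4.1, 9.9, 5.9, 0.0, 0.0, -7.6, 45.0]
--
```

Emit:
{"method": "jog_arm", "body": {
  "deltas": [
    [[7,-8,6,0,0,-7.6,45],[8,-7,6,0,0,-7.6,45],[9,-5.5,6,0,0,-7.6,45],[10,-4,6,0,0,-7.6,45],[10,-3,6,0,0,-7.6,45]]
  ]
}}

```text
clock: 2.65
eef_pos: [0.4635, -0.1154, 0.1749]
tool_rot: [0.705, 0.709, 0.002, 0.002]
ft_force: [-0.2, -0.1, -0.7]
grip_width: 0.0447
```

Emit:
{"method": "jog_arm", "body": {
  "deltas": [
    [[10.5,-1.5,6,0,0,-7.6,45],[11,0,6,0,0,-7.6,45],[10.5,1,6,0,0,-7.6,45],[10.5,2.5,6,0,0,-7.6,45],[10,4,6,0,0,-7.6,45]]
  ]
}}

```text
clock: 3.15
eef_pos: [0.4552, -0.0542, 0.144]
tool_rot: [0.412, 0.911, 0.002, 0.003]
ft_force: [-0.4, -0.2, 0.1]
grip_width: 0.0446
```

Emit:
{"method": "jog_arm", "body": {
  "deltas": [
    [[9.5,5.5,6,0,0,-7.6,45],[8.5,6.5,6,0,0,-7.6,45],[7.5,7.5,6,0,0,-7.6,45],[6.5,8.5,6,0,0,-7.6,45],[5.5,9.5,6,0,0,-7.6,45]]
  ]
}}

```text
clock: 3.65
eef_pos: [0.4438, 0.0069, 0.1132]
tool_rot: [0.067, 0.998, 0.001, 0.004]
ft_force: [-0.1, 0.1, 0.1]
grip_width: 0.0449
```

```bash
python3 - <<'E'
from h import *
print(get_obs()["eef_pos"],yawof(),get_obs()["joint_pos"].round(2))
shot("wrist","pics/w2.png")
meas("wrist",["eraser","ink_bottle","marker","pencil","tube"])
t=plan(449,-2.5,5,171.4,45)
E
```

```text
[0.44379549 0.00688333 0.11319961] 172.3457565190861 [ 0.01  0.19 -0.31  1.06  0.    0.15]
wrist eraser 0.81 [239. 191.] rect [447.   -3.8] [22.6 52.6] mean [446.4  -3.9] ang -8.3
wrist ink_bottle 0.87 [400. 175.] rect [442.8 131.5] [74.  35.2] mean [441.9 131.1] ang 58.6
wrist marker 0.83 [238. 314.] rect [579.3 -26.6] [59.3 15.2] mean [578.7 -26.6] ang 5.6
wrist pencil 0.62 [378. 354.] rect [615.7 120.8] [133.9   8. ] mean [624.6 121.8] ang 4.9
wrist tube 0.55 [298. 295.] rect [564.2  37.9] [83.2 16.2] mean [560.   38.4] ang 8.4
[-1.9, -2.3, 36.3, 0.0, 0.0, 0.1, 45.0]
[-1.9, -2.2, 36.3, 0.0, 0.0, 0.1, 45.0]
[-1.9, -2.2, 36.3, 0.0, 0.0, 0.1, 45.0]
--
```

View pics/w2.png

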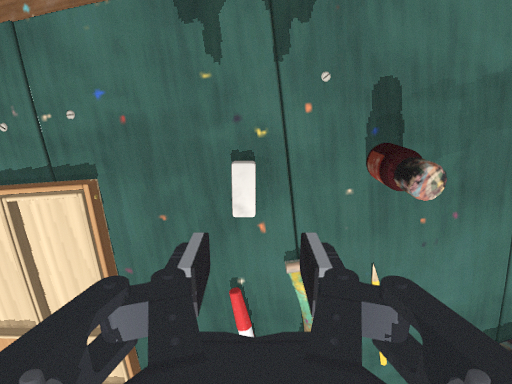

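The view shows the eraser upright in the frame at (243,188) and the bottle standing clear at (405,170). The fit from close up puts the eraser at (446.5,-3.9), so I'll grasp there.

Emit:
{"method": "jog_arm", "body": {
  "deltas": [
    [[-2,-5,35,0,0,0.5,45],[-2,-5,35,0,0,0.5,45],[0,0,33,0,0,0,45],[0,0,3,0,0,0,45],[0,0,0,0,0,0,5]]
  ]
}}

```text
clock: 4.5
eef_pos: [0.4538, -0.008, 0.0088]
tool_rot: [0.085, 0.996, 0.001, 0.01]
ft_force: [-0.3, 0.2, 0.5]
grip_width: 0.0318
```

Emit:
{"method": "jog_arm", "body": {
  "deltas": [
    [[0,0,0,0,0,0,5],[0,0,0,0,0,0,5],[0,0,-15,0,0,0,5],[0,0,-35,0,0,0,5],[0,0,-40,0,0,0,5]]
  ]
}}

```text
clock: 5.0
eef_pos: [0.4513, -0.0082, 0.1028]
tool_rot: [0.086, 0.996, 0.001, 0.009]
ft_force: [1.2, 0.4, 0.7]
grip_width: 0.0052
```

```bash
python3 - <<'E'
from h import *
o=get_obs();print(o["eef_pos"],yawof(),o["grip_width"])
c=np.array([541.9,-235.6]);a=np.radians(-4);ex=np.array([np.cos(a),np.sin(a)]);ey=np.array([-np.sin(a),np.cos(a)])
for n,x,y in [("eraser",78,41),("pencil",-41,41),("bottle",78,-41),("marker",-41,-41)]: print(n,c+x*ex+y*ey)
p=c+78*ex+41*ey
t=plan(p[0],p[1],100,176,5)
E
```

```text
[ 0.45129016 -0.00822446  0.10282204] 170.16431866605535 0.00520181192490228
eraser [ 622.57001134 -200.14087889]
pencil [ 503.85988936 -191.83985852]
bottle [ 616.8499805  -281.94113101]
marker [ 498.13985852 -273.64011064]
[-33.6, -26.6, 0.5, 0.0, 0.0, -1.0, 5.0]
[-33.1, -27.2, 0.5, 0.0, 0.0, -1.0, 5.0]
[-32.7, -27.8, 0.5, 0.0, 0.0, -1.0, 5.0]
[-32.2, -28.3, 0.5, 0.0, 0.0, -1.0, 5.0]
[-31.7, -28.9, 0.5, 0.0, 0.0, -1.0, 5.0]
[-31.2, -29.4, 0.5, 0.0, 0.0, -1.0, 5.0]
--
```

The fingers closed to 5 mm, so the grasp missed. They swing back when open, so the tips passed above the eraser. I'll check that it hasn't moved and go lower.

```bash
cat >> h.py <<'E'
def tilt(o=None):
    "rotation vector (deg, tool axes) that brings tool z to straight down"
    M=R.from_quat((o or get_obs())["tool_rot"]).as_matrix(); return np.degrees(M.T@np.cross(M[:,2],[0,0,-1])).round(2)
E
python3 - <<'E'
from h import *
print("tilt",tilt()); meas("wrist",["eraser"])
shot("wrist","pics/w3.png")
E
```

```text
tilt [ 0.19  1.02 -0.  ]
wrist eraser 0.69 [256. 177.] rect [446.7  -3.6] [22.  52.7] mean [445.9  -3.8] ang -8.0
```

View pics/w3.png

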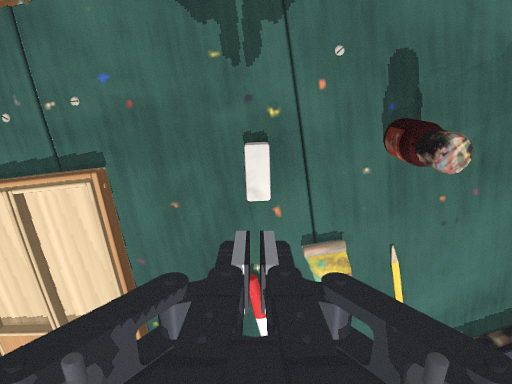

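The eraser is still at (257,172) in the view and measures the same. I'll descend again in two stages.

Emit:
{"method": "jog_arm", "body": {
  "deltas": [
    [[3,2,25,0,0.5,0,40],[3,2,25,0,0.5,0,40],[0,0,20,0,0,0,40],[0,0,0,0,0,0,40]]
  ]
}}

```text
clock: 5.55
eef_pos: [0.4533, -0.0029, 0.0358]
tool_rot: [0.086, 0.996, 0.002, 0.009]
ft_force: [-0.5, -0.9, -0.9]
grip_width: 0.0399
```

```bash
python3 - <<'E'
from h import *
o=get_obs();print(o["eef_pos"],yawof(),o["grip_width"],tilt()); plan(446.2,-3.7,1,171.5,40,step=20)
E
```

```text
[ 0.45331641 -0.00289129  0.03576366] 170.17596655514873 0.03992211257905755 [ 0.34  0.99 -0.  ]
[3.4, -1.0, 17.4, 0.0, 0.0, -0.7, 40.0]
[3.4, -1.0, 17.4, 0.0, 0.0, -0.7, 40.0]
--
```

Emit:
{"method": "jog_arm", "body": {
  "deltas": [
    [[4,-1,17,0,1,-0.5,40],[4,-1,16,0,1,-0.5,40],[0,0,0,0,0,0,40]]
  ]
}}

```text
clock: 5.85
eef_pos: [0.4454, -0.0033, 0.0026]
tool_rot: [0.076, 0.997, 0.004, -0.009]
ft_force: [-0.8, 0.5, -0.2]
grip_width: 0.0399
```

```bash
python3 - <<'E'
from h import *
o=get_obs();print(o["eef_pos"],yawof(),o["grip_width"],tilt()); plan(446.2,-3.7,1,171.5,40,step=20)
E
```

```text
[ 0.44542353 -0.00328895  0.00263894] 171.2482333143586 0.03988942448808683 [ 0.35 -1.04  0.  ]
[-0.8, -0.3, 1.6, 0.0, 0.0, -0.3, 40.0]
--
```

Emit:
{"method": "jog_arm", "body": {
  "deltas": [
    [[0,0,1,0,0,0,5],[0,0,0,0,0,0,5],[0,0,0,0,0,0,5],[0,0,0,0,0,0,5]]
  ]
}}

```text
clock: 6.25
eef_pos: [0.4474, -0.0033, 0.0036]
tool_rot: [0.077, 0.997, 0.004, -0.007]
ft_force: [-0.5, 0.4, 0.5]
grip_width: 0.0052
```

Emit:
{"method": "jog_arm", "body": {
  "deltas": [
    [[0,0,-15,0,0,0,5],[0,0,-30,0,0,0,5],[0,0,-35,0,0,0,5],[0,0,0,0,0,0,5]]
  ]
}}

```text
clock: 6.65
eef_pos: [0.4484, -0.004, 0.087]
tool_rot: [0.077, 0.997, 0.004, -0.007]
ft_force: [0.9, -0.1, -0.5]
grip_width: 0.005
```

```bash
python3 - <<'E'
from h import *
o=get_obs();print(o["eef_pos"],yawof(),o["grip_width"],tilt()); plan(622.6,-200.1,85,176,5,step=45)
E
```

```text
[ 0.44836537 -0.00401322  0.08701991] 171.2231902023116 0.004990588272277621 [ 0.38 -0.81 -0.  ]
[-33.7, -27.9, 0.3, 0.0, 0.0, -0.8, 5.0]
[-33.3, -28.3, 0.3, 0.0, 0.0, -0.8, 5.0]
[-32.9, -28.8, 0.3, 0.0, 0.0, -0.8, 5.0]
[-32.5, -29.2, 0.3, 0.0, 0.0, -0.8, 5.0]
[-32.1, -29.7, 0.3, 0.0, 0.0, -0.8, 5.0]
[-31.7, -30.1, 0.3, 0.0, 0.0, -0.8, 5.0]
--
```

```bash
python3 - <<'E'
from h import *
o=get_obs(); a=shot("wrist"); b=shot("scene")
meas("wrist",["eraser"]); meas("scene",["eraser"])
p=proj(np.array(o["eef_pos"]),"wrist",o)[0]; q=proj(np.array(o["eef_pos"]),"scene")[0]; print(p,q)
for im,c in ((a,p),(b,q)): cv2.circle(im,tuple(int(v) for v in c),3,(255,0,255),-1)
b=cv2.resize(b[80:290,200:400],None,fx=2,fy=2)
out=np.zeros((420,960,3),np.uint8); out[:384,:512]=a; out[:,512+0:912]=b[:420,:400]
cv2.imwrite("pics/c4.png",cv2.resize(out[:,:912],(800,368))[:,:,::-1])
E
```

```text
wrist eraser 0.8 [253. 196.] rect [446.9  -3.4] [22.4 52.8] mean [445.9  -3.4] ang -7.7
scene eraser 0.83 [305. 248.] rect [4.474e+02 2.000e-01] [31.8 55. ] mean [446.9   0.5] ang -9.6
[254.77496992 228.83900745] [305.22969694 217.53360868]
```

View pics/c4.png

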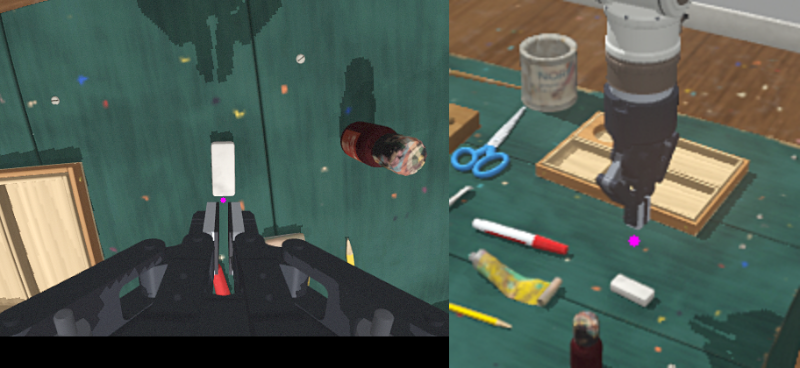

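```bash
python3 - <<'E'
from h import *
o=get_obs(); X=np.array(o["eef_pos"])
for d in (0,.006,.012,.018,.024): print(d,proj(X+[0,0,d],"scene")[0].round(1),proj(X+[0,0,d],"side")[0].round(1),proj(X+[0,0,d],"wrist",o)[0].round(1))
a=shot("side"); c=proj(X,"side")[0].astype(int); w=shot("wrist")
f=lambda im,c:cv2.resize(im[c[1]-50:c[1]+30,c[0]-40:c[0]+40],(400,400),interpolation=cv2.INTER_NEAREST)
cv2.imwrite("pics/c5.png",np.hstack([f(a,c),f(w,np.array([254,229]))])[:,:,::-1]); print(c)
E
```

```text
0 [307.4 220.5] [318.6 202.9] [254.8 228.8]
0.006 [307.5 218.2] [318.9 200.3] [254.8 232.7]
0.012 [307.6 215.9] [319.1 197.7] [254.9 236.8]
0.018 [307.7 213.6] [319.3 195.1] [255.  241.1]
0.024 [307.9 211.3] [319.6 192.4] [255.1 245.8]
[318 202]
```

View pics/c5.png

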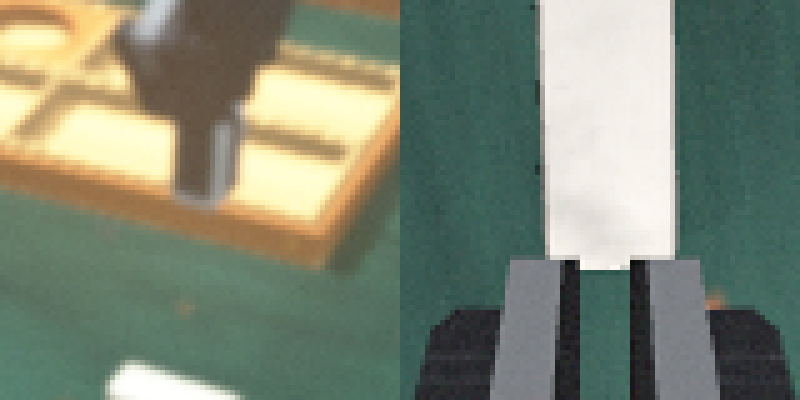

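The side view puts the finger tips about 22 mm above the reported TCP (tip at (320,192)). The scene crop agrees, so both closes happened well over the eraser. I'll go lower in steps and watch the force.

Emit:
{"method": "jog_arm", "body": {
  "deltas": [
    [[0,0,30,0,0,0,40],[0,0,30,0,0,0,40],[0,0,20,0,0,0,40],[0,0,8,0,0,0,40],[0,0,0,0,0,0,40]]
  ]
}}

```text
clock: 7.55
eef_pos: [0.4412, -0.0031, -0.0106]
tool_rot: [0.077, 0.997, 0.003, -0.013]
ft_force: [-0.1, 0.0, 0.0]
grip_width: 0.04
```

```bash
python3 - <<'E'
from h import *
o=get_obs();X=np.array(o["eef_pos"]);print(X,yawof(),o["grip_width"],tilt(),o["ft_force"]); plan(446.2,-3.5,-16,171.5,40,step=20)
a=shot("side"); b=shot("scene"); c=proj(X,"side")[0].astype(int); d=proj(X,"scene")[0].astype(int)
for s in ("side","scene"): print(proj(X,s),proj(X+[0,0,.02],s))
f=lambda im,c:cv2.resize(im[c[1]-50:c[1]+30,c[0]-40:c[0]+40],(400,400),interpolation=cv2.INTER_NEAREST)
cv2.imwrite("pics/c6.png",np.hstack([f(a,c),f(b,d)])[:,:,::-1])
E
```

```text
[ 0.4411574  -0.00308984 -0.0106416 ] 171.22584249050263 0.040003201453348375 [ 0.28 -1.55  0.  ] [-0.13838172  0.01639372  0.04780288]
[-5.0, 0.4, 5.4, 0.0, 0.0, -0.3, 40.0]
--
[[316.17974401 241.38996581]] [[316.89301141 233.45144467]]
[[306.31407928 253.63436226]] [[306.70371577 246.87601352]]
```

View pics/c6.png

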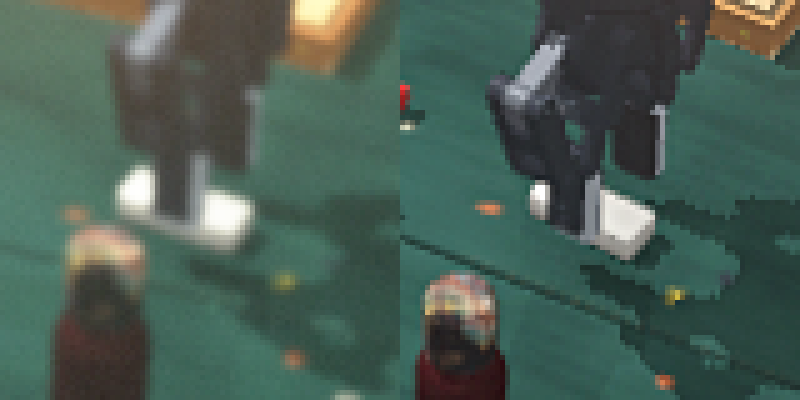

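The fingers now straddle the eraser with no contact force. I'll go 5 mm lower, centre, and close.

Emit:
{"method": "jog_arm", "body": {
  "deltas": [
    [[-5,0,5,0,-1,0,40],[0,0,0,0,0,0,5],[0,0,0,0,0,0,5],[0,0,0,0,0,0,5]]
  ]
}}

```text
clock: 8.05
eef_pos: [0.4511, -0.0039, -0.0107]
tool_rot: [0.077, 0.997, 0.003, 0.0]
ft_force: [0.1, -0.3, -1.0]
grip_width: 0.005
```

Emit:
{"method": "jog_arm", "body": {
  "deltas": [
    [[0,0,-15,0,0,0,5],[0,0,-30,0,0,0,5],[0,0,-35,0,0,0,5],[0,0,-25,0,0,0,5]]
  ]
}}

```text
clock: 8.45
eef_pos: [0.4478, -0.0045, 0.096]
tool_rot: [0.077, 0.997, 0.003, -0.003]
ft_force: [0.7, -1.0, 0.0]
grip_width: 0.0049
```

```bash
python3 - <<'E'
from h import *
o=get_obs();print(o["eef_pos"],yawof(),o["grip_width"],tilt()); plan(622.6,-200.1,75,176,5,step=42)
E
```

```text
[ 0.44783284 -0.00451472  0.09596086] 171.2174050007746 0.004915291221410655 [ 0.31 -0.42 -0.  ]
[-28.9, -23.8, 3.0, 0.0, 0.0, -0.7, 5.0]
[-28.7, -24.1, 3.0, 0.0, 0.0, -0.7, 5.0]
[-28.4, -24.5, 3.0, 0.0, 0.0, -0.7, 5.0]
[-28.1, -24.8, 3.0, 0.0, 0.0, -0.7, 5.0]
[-27.8, -25.2, 3.0, 0.0, 0.0, -0.7, 5.0]
[-27.5, -25.5, 3.0, 0.0, 0.0, -0.7, 5.0]
[-27.2, -25.8, 3.0, 0.0, 0.0, -0.7, 5.0]
--
```

It missed again: z stayed at -10.7, so the tips were still about 12 mm up. I'll aim for z ≈ -19.

Emit:
{"method": "jog_arm", "body": {
  "deltas": [
    [[0,0,35,0,0,0,40],[0,0,35,0,0,0,40],[0,0,25,0,0,0,40],[0,0,10,0,0,0,40],[0,0,0,0,0,0,40]]
  ]
}}

```text
clock: 8.95
eef_pos: [0.4571, -0.004, -0.002]
tool_rot: [0.077, 0.997, 0.004, 0.007]
ft_force: [-0.7, -0.4, -0.3]
grip_width: 0.0399
```

Emit:
{"method": "jog_arm", "body": {
  "deltas": [
    [[0,0,5,0,0,0,40],[0,0,0,0,0,0,40]]
  ]
}}

```text
clock: 9.15
eef_pos: [0.4584, -0.0039, -0.0058]
tool_rot: [0.077, 0.997, 0.004, 0.008]
ft_force: [-0.2, -0.0, 0.2]
grip_width: 0.0403
```

Emit:
{"method": "jog_arm", "body": {
  "deltas": [
    [[10,0,8,0,0.8,0,40],[0,0,6,0,0,0,40],[0,0,0,0,0,0,40]]
  ]
}}

```text
clock: 9.45
eef_pos: [0.4497, -0.0022, -0.0191]
tool_rot: [0.077, 0.997, 0.004, 0.002]
ft_force: [0.3, -0.8, 0.4]
grip_width: 0.0399
```

Emit:
{"method": "jog_arm", "body": {
  "deltas": [
    [[0,0,0,0,0,0,5],[0,0,0,0,0,0,5],[0,0,0,0,0,0,5]]
  ]
}}

```text
clock: 9.75
eef_pos: [0.45, -0.0022, -0.0187]
tool_rot: [0.077, 0.997, 0.004, 0.003]
ft_force: [-0.1, -0.6, -0.8]
grip_width: 0.0198
```

Gripped at 19.8 mm. I'll lift and carry it to the square compartment.

Emit:
{"method": "jog_arm", "body": {
  "deltas": [
    [[0,0,-15,0,0,0,5],[0,0,-35,0,0,0,5],[0,0,-35,0,0,0,5],[-29,-24,0,0,0,-0.7,5],[-29,-24,0,0,0,-0.7,5]]
  ]
}}

```text
clock: 10.25
eef_pos: [0.4973, -0.0573, 0.0689]
tool_rot: [0.061, 0.998, 0.005, 0.001]
ft_force: [-0.1, 1.2, -0.3]
grip_width: 0.0195
```

Emit:
{"method": "jog_arm", "body": {
  "deltas": [
    [[-29,-24,0,0,0,-0.7,5],[-28,-25,0,0,0,-0.7,5],[-28,-25,0,0,0,-0.7,5],[-28,-25,0,0,0,-0.7,5],[0,0,0,0,0,0,5]]
  ]
}}

```text
clock: 10.75
eef_pos: [0.6071, -0.1753, 0.0691]
tool_rot: [0.036, 0.999, 0.004, 0.004]
ft_force: [-0.6, -0.1, -0.1]
grip_width: 0.0196
```

```bash
python3 - <<'E'
from h import *
o=get_obs();print(o["eef_pos"],yawof(),o["grip_width"],tilt()); plan(626,-200.1,15,176,5,step=35)
meas("wrist",["well_insert","marker","tube"])
E
```

```text
[ 0.60705143 -0.1753076   0.06909184] 175.83173486064408 0.019583319846875512 [ 0.46  0.44 -0.  ]
[-10.4, -11.7, 27.0, 0.0, 0.0, -0.1, 5.0]
[-10.3, -11.7, 27.0, 0.0, 0.0, -0.1, 5.0]
--
wrist well_insert 0.75 [102. 128.] rect [ 559.8 -277.3] [ 82.6 199.4] mean [ 550.6 -276. ] ang -4.1
wrist marker 0.66 [445. 191.] rect [621.2 -22.9] [139.5  18.4] mean [615.7 -23.5] ang 4.3
wrist tube 0.61 [508. 203.] rect [589.6  23.5] [119.2   7.8] mean [597.  26.] ang 7.7
```

Emit:
{"method": "jog_arm", "body": {
  "deltas": [
    [[-10,-12,27,0,0,0,5],[-10,-12,27,0,0,0,5],[0,0,10,0,0,0,5],[0,0,0,0,0,0,5]]
  ]
}}

```text
clock: 11.35
eef_pos: [0.6204, -0.1909, 0.0065]
tool_rot: [0.032, 0.999, 0.005, 0.002]
ft_force: [0.4, -0.4, 0.5]
grip_width: 0.0196
```

Emit:
{"method": "jog_arm", "body": {
  "deltas": [
    [[-6,-10,6,0,0,0,5],[0,0,7,0,0,0,5],[0,0,0,0,0,0,5]]
  ]
}}

```text
clock: 11.65
eef_pos: [0.6264, -0.2, -0.0046]
tool_rot: [0.031, 1.0, 0.005, 0.003]
ft_force: [-1.2, 0.5, -0.7]
grip_width: 0.0196
```

Emit:
{"method": "jog_arm", "body": {
  "deltas": [
    [[0,0,4,0,0,0,5],[0,0,0,0,0,0,32],[0,0,0,0,0,0,32],[0,0,-30,0,0,0,32],[0,0,-40,0,0,0,32]]
  ]
}}

```text
clock: 12.15
eef_pos: [0.6216, -0.1988, 0.0574]
tool_rot: [0.03, 1.0, 0.007, -0.002]
ft_force: [0.6, -0.4, 0.2]
grip_width: 0.032
```

Emit:
{"method": "jog_arm", "body": {
  "deltas": [
    [[0,30,-25,0,0,-0.3,40],[0,40,0,0,0,0,40],[0,40,0,0,0,0,40],[0,0,0,0,0,0,40]]
  ]
}}

```text
clock: 12.55
eef_pos: [0.634, -0.0893, 0.0947]
tool_rot: [0.03, 1.0, 0.006, 0.007]
ft_force: [-0.4, -0.4, 0.1]
grip_width: 0.0402
```

```bash
python3 - <<'E'
from h import *
o=get_obs();print(o["eef_pos"],yawof(),o["grip_width"],tilt())
shot("wrist","pics/w7.png"); meas("wrist",["eraser","marker","tube","brush"]); meas("scene",["eraser"])
plan(620,-23.5,60,184.3,40,step=35)
E
```

```text
[ 0.63398226 -0.08926499  0.09467999] 176.56290627064425 0.04018424490058768 [0.66 0.73 0.  ]
wrist eraser 0.92 [122. 187.] rect [ 626.6 -201.9] [25.7 54.9] mean [ 625.8 -201.7] ang -5.8
wrist marker 0.7 [332. 156.] rect [620.9 -23.4] [137.6  16.1] mean [615.1 -23.8] ang 3.8
wrist tube 0.92 [417. 110.] rect [590.4  43.5] [125.7  45.4] mean [580.1  46.3] ang 3.3
wrist brush 0.98 [439. 290.] rect [749.9  29.3] [227.9   8.2] mean [750.2  41.8] ang 86.6
scene eraser 0.71 [274. 174.] rect [ 631.7 -208.7] [33.6 58.6] mean [ 631.2 -209.1] ang -16.8
[5.8, 23.6, 10.9, 0.0, 0.0, -2.7, 40.0]
[4.7, 23.8, 10.9, 0.0, 0.0, -2.7, 40.0]
[3.6, 24.0, 10.9, 0.0, 0.0, -2.7, 40.0]
--
```

View pics/w7.png

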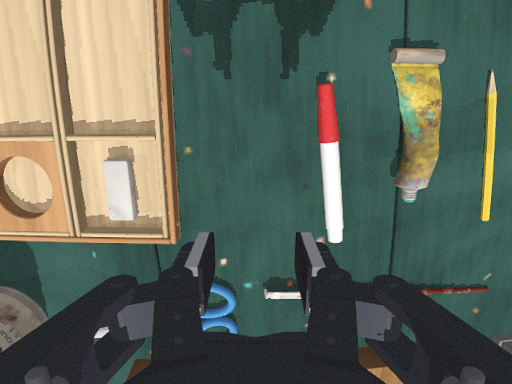

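The eraser lies flat in the square compartment at (120,190). The marker at (330,160) and the tube to its right are both clear. Now the marker.

Emit:
{"method": "jog_arm", "body": {
  "deltas": [
    [[6,23.5,15,0,0,-2.6,40],[5,24,15,0,0,-2.6,40],[4,24,15,0,0,-2.5,40],[0,0,20,0,0,0,40],[0,0,0,0,0,0,40]]
  ]
}}

```text
clock: 13.45
eef_pos: [0.6202, -0.0262, 0.0259]
tool_rot: [-0.032, 0.999, 0.004, 0.006]
ft_force: [-1.0, 0.9, -0.6]
grip_width: 0.0401
```

```bash
python3 - <<'E'
from h import *
o=get_obs();print(o["eef_pos"],yawof(),o["grip_width"],tilt())
plan(620.9,-23.5,-18,184.2,40,step=20)
E
```

```text
[ 0.62019994 -0.02623885  0.02590526] -176.37271811666665 0.04011894810558256 [0.44 0.69 0.  ]
[-0.3, 0.9, 14.6, 0.0, 0.0, -0.2, 40.0]
[-0.3, 0.9, 14.6, 0.0, 0.0, -0.2, 40.0]
[-0.3, 0.9, 14.6, 0.0, 0.0, -0.2, 40.0]
--
```

Emit:
{"method": "jog_arm", "body": {
  "deltas": [
    [[0,3,20,0,0.4,0,40],[0,0,18,0,0,0,40],[0,0,6,0,0,0,40],[0,0,0,0,0,0,40]]
  ]
}}

```text
clock: 13.85
eef_pos: [0.6227, -0.0259, -0.0164]
tool_rot: [-0.029, 1.0, 0.004, 0.004]
ft_force: [-0.5, 0.5, 0.2]
grip_width: 0.04
```

Emit:
{"method": "jog_arm", "body": {
  "deltas": [
    [[0,0,2,0,0,0,5],[0,0,0,0,0,0,5],[0,0,0,0,0,0,5],[0,0,0,0,0,0,5]]
  ]
}}

```text
clock: 14.25
eef_pos: [0.6253, -0.0273, -0.0149]
tool_rot: [-0.028, 1.0, 0.004, 0.007]
ft_force: [-0.2, 0.1, -0.8]
grip_width: 0.0109
```

The 10.9 mm reading suggests a grip on the upper chord of the barrel. I'll reopen, go lower and grip again.

Emit:
{"method": "jog_arm", "body": {
  "deltas": [
    [[0,0,0,0,0,0,40],[0,0,0,0,0,0,40],[4,1,6,0,0.7,0,40],[0,0,4,0,0,0,40],[0,0,0,0,0,0,40]]
  ]
}}

```text
clock: 14.75
eef_pos: [0.6217, -0.0262, -0.0246]
tool_rot: [-0.029, 1.0, 0.003, 0.001]
ft_force: [0.2, -0.1, 0.6]
grip_width: 0.04
```

Emit:
{"method": "jog_arm", "body": {
  "deltas": [
    [[0,0,-3,0,0,0,25],[0,0,0,0,0,0,5],[0,0,0,0,0,0,5],[0,0,0,0,0,0,5]]
  ]
}}

```text
clock: 15.15
eef_pos: [0.6218, -0.026, -0.0211]
tool_rot: [-0.029, 1.0, 0.003, 0.001]
ft_force: [-0.4, 0.1, 0.0]
grip_width: 0.0132
```

Emit:
{"method": "jog_arm", "body": {
  "deltas": [
    [[0,0,-15,0,0,0,5],[0,0,-35,0,0,0,5],[0,0,-40,0,0,0,5],[0,0,0,0,0,0,5]]
  ]
}}

```text
clock: 15.55
eef_pos: [0.6199, -0.0267, 0.0695]
tool_rot: [-0.029, 1.0, 0.004, -0.002]
ft_force: [0.5, 0.3, 0.6]
grip_width: 0.0131
```

```bash
python3 - <<'E'
from h import *
o=get_obs();print(o["eef_pos"],yawof(),o["grip_width"],tilt())
shot("wrist","pics/w8.png"); meas("wrist",["marker"])
plan(499,-273.6,60,176,5,step=40)
E
```

```text
[ 0.61988062 -0.02668639  0.06945541] -176.7201202401445 0.01306943499195865 [ 0.41 -0.17 -0.  ]
wrist marker 0.61 [ 42. 111.] rect [ 577.1 -194.5] [ 68.1 196.6] mean [ 564.7 -191. ] ang -4.9
[18.6, -34.3, 0.4, 0.0, 0.0, 1.0, 5.0]
[18.0, -34.6, 0.4, 0.0, 0.0, 1.0, 5.0]
[17.3, -35.0, 0.4, 0.0, 0.0, 1.0, 5.0]
[16.7, -35.3, 0.4, 0.0, 0.0, 1.0, 5.0]
[16.1, -35.6, 0.4, 0.0, 0.0, 1.0, 5.0]
[15.4, -35.8, 0.4, 0.0, 0.0, 1.0, 5.0]
[14.7, -36.1, 0.4, 0.0, 0.0, 1.0, 5.0]
--
```

View pics/w8.png

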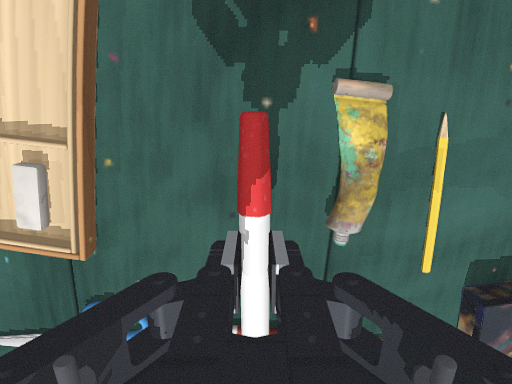

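The marker is held level along the tool axis from (255,112) to (255,335). Carrying it over.

Emit:
{"method": "jog_arm", "body": {
  "deltas": [
    [[18.5,-34.5,0,0,0,1,5],[18,-34.5,0,0,0,1,5],[17.5,-35,0,0,0,1,5],[16.5,-35.5,0,0,0,1,5],[16,-35.5,0,0,0,1,5]]
  ]
}}

```text
clock: 16.2
eef_pos: [0.5271, -0.2018, 0.0536]
tool_rot: [0.011, 1.0, 0.006, -0.014]
ft_force: [0.4, -0.8, -0.8]
grip_width: 0.0133
```

Emit:
{"method": "jog_arm", "body": {
  "deltas": [
    [[15.5,-36,0,0,0,1,5],[15,-36,0,0,0,1,5],[0,0,0,0,0,0,5],[0,0,0,0,0,0,5]]
  ]
}}

```text
clock: 16.6
eef_pos: [0.485, -0.2775, 0.0462]
tool_rot: [0.033, 0.999, 0.008, -0.02]
ft_force: [-0.0, 0.6, -0.4]
grip_width: 0.013
```

```bash
python3 - <<'E'
from h import *
o=get_obs();print(o["eef_pos"],yawof(),o["grip_width"],tilt())
plan(499,-273.6,10,176,5,step=40); meas("wrist",["well_insert","bay_insert"])
E
```

```text
[ 0.48502331 -0.27753114  0.04621384] 176.2290486633278 0.01297762818063499 [ 0.86 -2.35  0.  ]
[-13.7, 4.8, 36.2, 0.0, 0.0, 0.2, 5.0]
--
wrist well_insert 0.93 [274. 179.] rect [ 496.8 -274. ] [ 80.3 158. ] mean [ 463.3 -269.9] ang 1.8
wrist bay_insert 0.7 [384. 198.] rect [ 506.2 -193.9] [ 82.9 164.2] mean [ 481.1 -191.7] ang 3.1
```

Emit:
{"method": "jog_arm", "body": {
  "deltas": [
    [[-7,2,10,0.4,-1.2,0,5],[-7,2,10,0.4,-1.2,0,5],[0,0,0,0,0,0,5]]
  ]
}}

```text
clock: 17.05
eef_pos: [0.5026, -0.2694, 0.0259]
tool_rot: [0.028, 1.0, 0.0, 0.002]
ft_force: [-0.4, -0.0, -0.1]
grip_width: 0.013
```

```bash
python3 - <<'E'
from h import *
o=get_obs();print(o["eef_pos"],yawof(),o["grip_width"],tilt())
plan(499,-273.6,-10,176,5,step=20)
E
```

```text
[ 0.50260564 -0.26938045  0.02587933] 176.75150234306662 0.013018599434546587 [ 0.02  0.23 -0.  ]
[1.7, -2.2, 17.9, 0.0, 0.0, 0.4, 5.0]
[1.7, -2.2, 17.9, 0.0, 0.0, 0.4, 5.0]
--
```

Emit:
{"method": "jog_arm", "body": {
  "deltas": [
    [[2,-2,16,0,0,0.4,5],[1,-2,14,0,0,0.4,5],[0,0,0,0,0,0,5],[0,0,0,0,0,0,5]]
  ]
}}

```text
clock: 17.45
eef_pos: [0.5021, -0.2697, -0.003]
tool_rot: [0.032, 0.999, 0.0, 0.002]
ft_force: [-1.0, -0.2, 0.2]
grip_width: 0.0133
```

Emit:
{"method": "jog_arm", "body": {
  "deltas": [
    [[3,-1,5,0,0,0,5],[0,0,3,0,0,0,5],[0,0,0,0,0,0,5],[0,0,0,0,0,0,28],[0,0,0,0,0,0,28]]
  ]
}}

```text
clock: 17.95
eef_pos: [0.5007, -0.2708, -0.0089]
tool_rot: [0.031, 1.0, -0.001, 0.004]
ft_force: [0.7, 0.0, 0.8]
grip_width: 0.0281
```

Emit:
{"method": "jog_arm", "body": {
  "deltas": [
    [[0,0,-15,0,0,0,28],[0,0,-35,0,0,0,28],[0,0,-40,0,0,0,28],[0,0,-20,0,0,0,40],[-20,40,0,0,0,0,40]]
  ]
}}

```text
clock: 18.45
eef_pos: [0.52, -0.2352, 0.1047]
tool_rot: [0.035, 0.999, -0.001, 0.002]
ft_force: [1.0, 1.0, 0.4]
grip_width: 0.0398
```

```bash
python3 - <<'E'
from h import *
o=get_obs();print(o["eef_pos"],yawof(),o["grip_width"],tilt())
shot("wrist","pics/w9.png"); H["marker"]=.017; meas("wrist",["marker"])
plan(617,120.5,90,184,40,step=42)
E
```

```text
[ 0.51997625 -0.23519511  0.10473355] 175.99787444385473 0.03975381396536873 [-0.09  0.29  0.  ]
wrist marker 0.73 [198. 154.] rect [ 497.  -270.3] [ 17.1 129.4] mean [ 495.2 -270.3] ang -2.5
[-8.4, 39.4, 1.3, 0.0, 0.0, -0.8, 40.0]
[-9.0, 39.3, 1.3, 0.0, 0.0, -0.8, 40.0]
[-9.5, 39.2, 1.3, 0.0, 0.0, -0.8, 40.0]
[-10.1, 39.0, 1.3, 0.0, 0.0, -0.8, 40.0]
[-10.6, 38.9, 1.3, 0.0, 0.0, -0.8, 40.0]
[-11.2, 38.7, 1.3, 0.0, 0.0, -0.8, 40.0]
[-11.8, 38.6, 1.3, 0.0, 0.0, -0.8, 40.0]
[-12.3, 38.4, 1.3, 0.0, 0.0, -0.8, 40.0]
[-12.9, 38.2, 1.3, 0.0, 0.0, -0.8, 40.0]
--
```

View pics/w9.png

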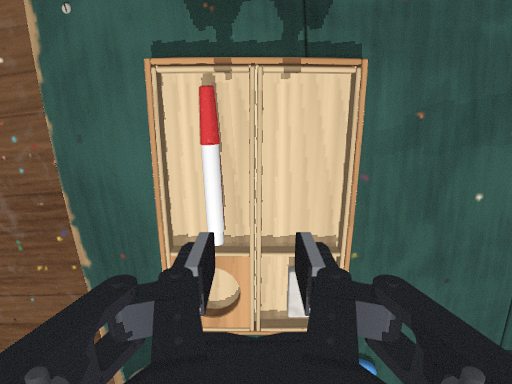

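The marker lies in its long compartment, from (207,85) to (217,245). Next the pencil.

Emit:
{"method": "jog_arm", "body": {
  "deltas": [
    [[-8.5,39.5,1,0,0,-0.8,40],[-9,39.5,1,0,0,-0.8,40],[-9.5,39,1,0,0,-0.8,40],[-10,39,1,0,0,-0.8,40],[-10.5,39,1,0,0,-0.8,40]]
  ]
}}

```text
clock: 19.1
eef_pos: [0.5731, -0.0376, 0.0948]
tool_rot: [0.0, 1.0, -0.001, -0.001]
ft_force: [0.9, 0.0, 0.9]
grip_width: 0.04
```

Emit:
{"method": "jog_arm", "body": {
  "deltas": [
    [[-11,39,1,0,0,-0.8,40],[-12,38.5,1,0,0,-0.8,40],[-12,38.5,1,0,0,-0.8,40],[-13,38,1,0,0,-0.8,40],[0,0,0,0,0,0,40]]
  ]
}}

```text
clock: 19.6
eef_pos: [0.6177, 0.1241, 0.0869]
tool_rot: [-0.03, 1.0, -0.001, -0.004]
ft_force: [0.2, -0.6, -0.0]
grip_width: 0.0399
```

```bash
python3 - <<'E'
from h import *
o=get_obs();print(o["eef_pos"],yawof(),o["grip_width"],tilt())
meas("wrist",["pencil","tube","brush"])
plan(617,120.5,20,184,25,step=42)
E
```

```text
[0.61772107 0.12405146 0.08687886] -176.53255409515938 0.03991499777491238 [-0.15 -0.41 -0.  ]
wrist pencil 0.65 [250. 182.] rect [615.7 121.1] [128.9   7. ] mean [612.  120.7] ang 5.0
wrist tube 0.78 [166. 137.] rect [590.1  51.2] [125.2  47. ] mean [578.5  51.6] ang -2.8
wrist brush 0.96 [212. 323.] rect [749.2  29.1] [233.3  11.9] mean [749.8  37.5] ang 86.5
[-0.3, 1.0, 33.7, 0.0, 0.0, -0.5, 25.0]
[-0.3, 1.0, 33.7, 0.0, 0.0, -0.5, 25.0]
--
```

Emit:
{"method": "jog_arm", "body": {
  "deltas": [
    [[0,-1,32,0,0,-0.5,25],[0,-1,32,0,0,0,25],[0,0,22,0,0,0,25],[0,0,8,0,0,0,25],[0,0,0,0,0,0,25]]
  ]
}}

```text
clock: 20.3
eef_pos: [0.6169, 0.1063, -0.0064]
tool_rot: [-0.025, 1.0, -0.003, -0.002]
ft_force: [0.7, 0.9, 0.2]
grip_width: 0.025
```

```bash
python3 - <<'E'
from h import *
o=get_obs();print(o["eef_pos"],yawof(),o["grip_width"],tilt(),o["ft_force"])
plan(616,121,-22,184.8,25,step=42)
E
```

```text
[ 0.61689425  0.10631894 -0.00639577] -177.1372611222491 0.02503443769766216 [-0.33 -0.29  0.  ] [0.66683986 0.87779135 0.21999192]
[0.2, 14.7, 15.6, 0.0, 0.0, -1.9, 25.0]
--
```

Emit:
{"method": "jog_arm", "body": {
  "deltas": [
    [[0,8,0,0,0,-1,25],[0,6,0,0,0,-0.9,25],[0,0,0,0,0,0,25]]
  ]
}}

```text
clock: 20.6
eef_pos: [0.6182, 0.1201, -0.0031]
tool_rot: [-0.042, 0.999, -0.002, -0.0]
ft_force: [-0.2, -0.1, -0.8]
grip_width: 0.025
```

Emit:
{"method": "jog_arm", "body": {
  "deltas": [
    [[1,1,9,0,0,0,25],[0,0,7,0,0,0,25],[0,0,3,0,0,0,25],[0,0,0,0,0,0,25]]
  ]
}}

```text
clock: 21.0
eef_pos: [0.6185, 0.1224, -0.0215]
tool_rot: [-0.043, 0.999, -0.002, 0.002]
ft_force: [0.9, 0.3, -0.7]
grip_width: 0.0251
```

Emit:
{"method": "jog_arm", "body": {
  "deltas": [
    [[0,0,1,0,0,0,0],[0,0,0,0,0,0,0],[0,0,0,0,0,0,0],[0,0,0,0,0,0,0]]
  ]
}}

```text
clock: 21.4
eef_pos: [0.6186, 0.1221, -0.0227]
tool_rot: [-0.042, 0.999, -0.002, 0.002]
ft_force: [-0.2, 0.2, 0.5]
grip_width: 0.0028
```

Emit:
{"method": "jog_arm", "body": {
  "deltas": [
    [[0,0,0,0,0,0,20],[0,0,0,0,0,0,20],[0,0,3,0,0,0,20],[0,0,0,0,0,0,20]]
  ]
}}

```text
clock: 21.8
eef_pos: [0.6191, 0.1221, -0.0255]
tool_rot: [-0.042, 0.999, -0.002, 0.002]
ft_force: [0.5, -0.9, 0.3]
grip_width: 0.0202
```

Emit:
{"method": "jog_arm", "body": {
  "deltas": [
    [[0,0,0,0,0,0,0],[0,0,0,0,0,0,0],[0,0,0,0,0,0,0]]
  ]
}}

```text
clock: 22.1
eef_pos: [0.6192, 0.1222, -0.0253]
tool_rot: [-0.042, 0.999, -0.002, 0.002]
ft_force: [0.2, 0.3, 0.1]
grip_width: 0.0039
```

Emit:
{"method": "jog_arm", "body": {
  "deltas": [
    [[0,0,-15,0,0,0,0],[0,0,-35,0,0,0,0],[0,0,-40,0,0,0,0],[0,0,-10,0,0,0,0],[0,0,0,0,0,0,0]]
  ]
}}

```text
clock: 22.6
eef_pos: [0.6163, 0.122, 0.0749]
tool_rot: [-0.042, 0.999, -0.003, -0.001]
ft_force: [1.4, 0.1, -0.5]
grip_width: 0.004
```

```bash
python3 - <<'E'
from h import *
o=get_obs();print(o["eef_pos"],yawof(),o["grip_width"],tilt(),o["ft_force"])
shot("wrist","pics/w10.png")
plan(507,-191.8,65,176,0,step=42)
E
```

```text
[0.61634921 0.12204775 0.07492594] -175.15271667032613 0.0039763839379733466 [-0.31 -0.12 -0.  ] [ 1.40873407  0.11738716 -0.52372902]
[16.9, -37.9, 1.2, 0.0, 0.0, 1.1, 0.0]
[16.2, -38.3, 1.2, 0.0, 0.0, 1.1, 0.0]
[15.5, -38.6, 1.2, 0.0, 0.0, 1.1, 0.0]
[14.7, -38.9, 1.2, 0.0, 0.0, 1.1, 0.0]
[14.0, -39.1, 1.2, 0.0, 0.0, 1.1, 0.0]
[13.2, -39.4, 1.2, 0.0, 0.0, 1.1, 0.0]
[12.4, -39.6, 1.2, 0.0, 0.0, 1.1, 0.0]
[11.7, -39.9, 1.2, 0.0, 0.0, 1.1, 0.0]
--
```

View pics/w10.png

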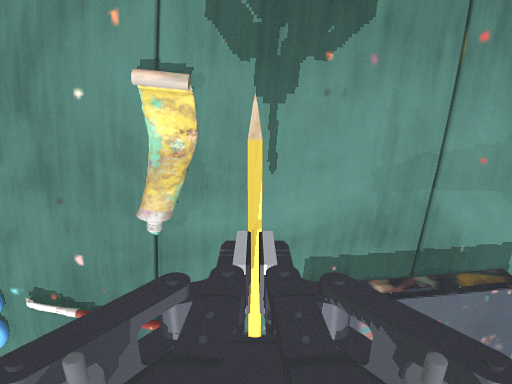

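The pencil is held level from (255,95) to (255,337), and the tube hasn't been disturbed. Carrying it over.

Emit:
{"method": "jog_arm", "body": {
  "deltas": [
    [[17,-38,0,0,0,1.1,0],[16,-38.5,0,0,0,1.1,0],[15.5,-38.5,0,0,0,1.1,0],[14.5,-39,0,0,0,1.1,0],[14,-39,0,0,0,1.1,0]]
  ]
}}

```text
clock: 23.15
eef_pos: [0.5435, -0.0743, 0.0663]
tool_rot: [0.002, 1.0, -0.002, -0.006]
ft_force: [0.3, -0.7, -0.4]
grip_width: 0.0039
```

Emit:
{"method": "jog_arm", "body": {
  "deltas": [
    [[13,-39.5,0,0,0,1.1,0],[12.5,-39.5,0,0,0,1.1,0],[11.5,-40,0,0,0,1.1,0],[0,0,0,0,0,0,0],[0,0,0,0,0,0,0]]
  ]
}}

```text
clock: 23.65
eef_pos: [0.4928, -0.1999, 0.0579]
tool_rot: [0.036, 0.999, -0.001, -0.014]
ft_force: [0.9, 0.1, -0.3]
grip_width: 0.0036
```

```bash
python3 - <<'E'
from h import *
o=get_obs();print(o["eef_pos"],yawof(),o["grip_width"],tilt())
plan(507,-191.8,20,176,0,step=20)
E
```

```text
[ 0.49283415 -0.19992176  0.05785841] 175.88843896971636 0.00357614558778935 [-0.13 -1.56 -0.  ]
[-4.5, 3.0, 12.6, 0.0, 0.0, -0.0, 0.0]
[-4.5, 3.0, 12.6, 0.0, 0.0, -0.0, 0.0]
[-4.5, 3.0, 12.6, 0.0, 0.0, -0.0, 0.0]
--
```

Emit:
{"method": "jog_arm", "body": {
  "deltas": [
    [[-5,3,13,0,-0.8,0,0],[-5,3,13,0,-0.8,0,0],[-4,3,13,0,0,0,0],[0,0,0,0,0,0,0]]
  ]
}}

```text
clock: 24.05
eef_pos: [0.5061, -0.1878, 0.0136]
tool_rot: [0.034, 0.999, 0.0, -0.002]
ft_force: [-0.6, 0.7, 0.3]
grip_width: 0.0038
```

```bash
python3 - <<'E'
from h import *
o=get_obs();print(o["eef_pos"],yawof(),o["grip_width"],tilt())
plan(507,-191.8,-14,176,0,step=20)
E
```

```text
[ 0.50611239 -0.18777647  0.01364834] 176.11591638261888 0.0038104421050924823 [ 0.01 -0.23  0.  ]
[-0.6, -2.0, 13.8, 0.0, 0.0, 0.1, 0.0]
[-0.6, -2.0, 13.8, 0.0, 0.0, 0.1, 0.0]
--
```

Emit:
{"method": "jog_arm", "body": {
  "deltas": [
    [[0,-2,12,0,0,0,0],[0,-1,10,0,0,0,0],[0,0,5,0,0,0,0],[0,0,0,0,0,0,0]]
  ]
}}

```text
clock: 24.45
eef_pos: [0.5063, -0.1893, -0.0161]
tool_rot: [0.032, 0.999, 0.0, -0.003]
ft_force: [0.2, 0.2, 0.3]
grip_width: 0.0036
```

Emit:
{"method": "jog_arm", "body": {
  "deltas": [
    [[0,0,0,0,0,0,20],[0,0,0,0,0,0,20],[0,0,-15,0,0,0,20],[0,0,-35,0,0,0,20],[0,0,-40,0,0,0,20]]
  ]
}}

```text
clock: 24.95
eef_pos: [0.5021, -0.1883, 0.0715]
tool_rot: [0.033, 0.999, 0.002, -0.008]
ft_force: [0.2, -0.3, -0.1]
grip_width: 0.0202
```

Emit:
{"method": "jog_arm", "body": {
  "deltas": [
    [[0,0,-40,0,0,0,40],[0,0,-30,0,0,0,60],[0,0,0,0,0,0,65]]
  ]
}}

```text
clock: 25.25
eef_pos: [0.5067, -0.1904, 0.1518]
tool_rot: [0.033, 0.999, 0.0, -0.002]
ft_force: [-0.2, -0.4, -0.5]
grip_width: 0.063
```

```bash
python3 - <<'E'
from h import *
o=get_obs();print(o["eef_pos"],yawof(),o["grip_width"],tilt())
shot("wrist","pics/w11.png"); H.update(pencil=.0125,marker=.017,eraser=.022)
meas("wrist",["pencil","marker","eraser","well_insert","bay_insert","caddy"])
plan(443,90,145,176,65,step=42)
E
```

```text
[ 0.506712   -0.19038342  0.15177321] 176.20231738252951 0.06297861911770587 [-0.   -0.25 -0.  ]
wrist pencil 0.76 [254. 170.] rect [ 500.9 -189.1] [  6.4 133.6] mean [ 501.5 -189.2] ang -3.8
wrist marker 0.94 [171. 170.] rect [ 497.4 -271. ] [ 16.8 130.9] mean [ 495.4 -270.5] ang -3.0
wrist eraser 0.68 [253. 285.] rect [ 622.9 -200. ] [21.1 55. ] mean [ 622.4 -199.8] ang -4.9
wrist well_insert 0.74 [251. 284.] rect [ 621.7 -200.5] [21.7 56. ] mean [ 621.4 -200. ] ang -3.8
wrist bay_insert 0.93 [249. 199.] rect [ 544.6 -195.6] [ 81.5 240.7] mean [ 529.2 -194.5] ang -4.3
wrist caddy 0.88 [239.  93.] rect [ 541.7 -236.4] [174.5 255.2] mean [ 490.8 -221.4] ang 17.6
[11.1, 39.2, -0.1, 0.0, 0.0, 0.0, 65.0]
[11.1, 39.2, -0.1, 0.0, 0.0, 0.0, 65.0]
[11.1, 39.2, -0.1, 0.0, 0.0, 0.0, 65.0]
[11.2, 39.1, -0.1, 0.0, 0.0, 0.0, 65.0]
[11.2, 39.1, -0.1, 0.0, 0.0, 0.0, 65.0]
[11.2, 39.1, -0.1, 0.0, 0.0, 0.0, 65.0]
[11.2, 39.1, -0.1, 0.0, 0.0, 0.0, 65.0]
--
```

View pics/w11.png

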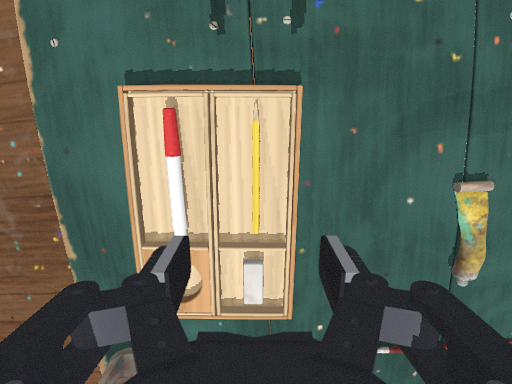

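The pencil (256,165), marker (174,170) and eraser (253,282) are all in their compartments. Now the bottle.

Emit:
{"method": "jog_arm", "body": {
  "deltas": [
    [[11,39,0,0,0,0,65],[11,39,0,0,0,0,65],[11,39,0,0,0,0,65],[11,39,0,0,0,0,65],[11,39,0,0,0,0,65]]
  ]
}}

```text
clock: 26.15
eef_pos: [0.459, 0.0109, 0.1413]
tool_rot: [0.039, 0.999, 0.002, -0.012]
ft_force: [1.3, 0.8, -0.7]
grip_width: 0.0649
```

Emit:
{"method": "jog_arm", "body": {
  "deltas": [
    [[11,39,0,0,0,0,65],[11,39,0,0,0,0,65],[0,39,0,0,0,0,65],[0,0,0,0,0,0,65],[0,0,0,0,0,0,65]]
  ]
}}

```text
clock: 26.65
eef_pos: [0.4412, 0.1378, 0.1388]
tool_rot: [0.035, 0.999, 0.002, -0.015]
ft_force: [-0.2, 0.6, -0.4]
grip_width: 0.065
```

```bash
cat >> h.py <<'E'
def bottle(name):
    "fit the bottle's x,y so that the drawn outline of its two cylinders matches the mask's box"
    from scipy.optimize import minimize
    o=get_obs(); camera(name); r=masks_of("ink_bottle",name)
    if not r: print(name,"no bottle"); return
    m=r[0]["pixels"].astype(np.uint8); ys,xs=np.nonzero(m)
    t=np.linspace(0,2*np.pi,24,endpoint=False); ring=lambda R_,z:np.c_[R_*np.cos(t),R_*np.sin(t),0*t+z]
    A=[np.r_[ring(.0175,0),ring(.0175,.06)],np.r_[ring(.014,.06),ring(.014,.081)]]
    def cost(p):
        k=np.zeros_like(m)
        for a in A: cv2.fillConvexPoly(k,cv2.convexHull(np.round(proj(a+[p[0],p[1],0],name,o)*16).astype(np.int32)),1,shift=4)
        return (k!=m).sum()/m.sum()
    g=[ray2z([[xs.mean(),ys.mean()]],.04,name,o)[0,:2]]
    b=minimize(cost,g[0],method="Nelder-Mead",options=dict(initial_simplex=[g[0],g[0]+[.015,0],g[0]+[0,.015]],xatol=2e-4))
    print(name,round(r[0]["conf"],2),np.round(r[0]["at"]),"bottle",(b.x*1000).round(1),"mismatch",round(b.fun,3))
E
python3 - <<'E'
from h import *
o=get_obs();print(o["eef_pos"],yawof(),o["grip_width"],tilt())
for n in ("wrist","scene","side"): bottle(n)
E
```

```text
[0.44123586 0.13775571 0.13884192] 176.02112697181636 0.06499439503676112 [ 0.12 -1.74 -0.  ]
wrist 0.95 [242. 190.] bottle [438.6 129.1] mismatch 0.135
scene 0.82 [280. 278.] bottle [442.5 124.1] mismatch 0.145
side 0.8 [295. 258.] bottle [444.5 122.6] mismatch 0.225
```

Emit:
{"method": "jog_arm", "body": {
  "deltas": [
    [[1,-4,0,0,-1,0,65],[1,-4,0,0,-1,0,65],[0,0,0,0,0,0,65],[0,0,0,0,0,0,65]]
  ]
}}

```text
clock: 27.35
eef_pos: [0.4393, 0.1253, 0.1397]
tool_rot: [0.039, 0.999, 0.001, 0.005]
ft_force: [0.5, -0.9, 0.4]
grip_width: 0.0653
```

```bash
python3 - <<'E'
from h import *
o=get_obs();print(o["eef_pos"],yawof(),o["grip_width"],tilt())
bottle("wrist"); shot("wrist","pics/w12.png")
E
```

```text
[0.43934749 0.12526362 0.13971172] 175.50340639408844 0.06534201028461029 [0.16 0.53 0.  ]
wrist 0.86 [257. 186.] bottle [439.5 128.1] mismatch 0.058
```

View pics/w12.png

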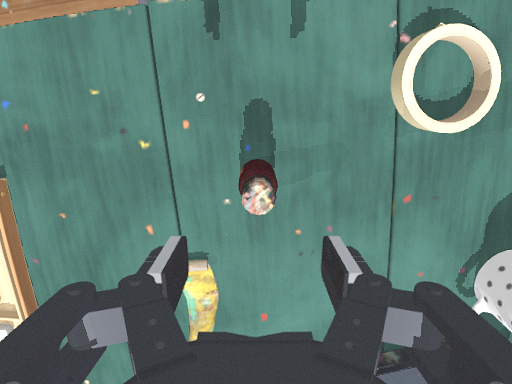

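The bottle stands at (258,190), centred between the open fingers, and the outline fit is good (0.06 mismatch). I'll descend in stages.

Emit:
{"method": "jog_arm", "body": {
  "deltas": [
    [[0,2,25,0,0,0,65],[0,0,25,0,0,0,65],[0,0,15,0,0,0,65],[0,0,0,0,0,0,65]]
  ]
}}

```text
clock: 27.9
eef_pos: [0.4428, 0.129, 0.0741]
tool_rot: [0.038, 0.999, 0.002, 0.007]
ft_force: [0.1, 0.2, -0.6]
grip_width: 0.0649
```

Emit:
{"method": "jog_arm", "body": {
  "deltas": [
    [[3,0,18,0,0.4,0,65],[2,0,15,0,0.4,0,65],[0,0,10,0,0,0,65],[0,0,0,0,0,0,65]]
  ]
}}

```text
clock: 28.3
eef_pos: [0.4407, 0.1308, 0.0321]
tool_rot: [0.038, 0.999, 0.003, 0.002]
ft_force: [0.4, -0.7, 0.7]
grip_width: 0.065
```

Emit:
{"method": "jog_arm", "body": {
  "deltas": [
    [[1,-2,7,0,0,0,65],[0,0,6,0,0,0,65],[0,0,0,0,0,0,65]]
  ]
}}

```text
clock: 28.6
eef_pos: [0.4413, 0.1293, 0.02]
tool_rot: [0.038, 0.999, 0.003, 0.003]
ft_force: [0.3, -0.4, -0.8]
grip_width: 0.0653
```

```bash
python3 - <<'E'
from h import *
o=get_obs();X=np.array(o["eef_pos"]);print(X,yawof(),o["grip_width"],tilt(),o["ft_force"])
a=shot("side"); b=shot("scene"); c=proj(X+[0,0,.02],"side")[0].astype(int); d=proj(X+[0,0,.02],"scene")[0].astype(int)
f=lambda im,c:cv2.resize(im[c[1]-50:c[1]+50,c[0]-50:c[0]+50],(400,400),interpolation=cv2.INTER_NEAREST)
cv2.imwrite("pics/c13.png",np.hstack([f(a,c),f(b,d)])[:,:,::-1])
E
```

```text
[0.4413243  0.12933862 0.02002349] 175.6440892786182 0.06528804265990851 [ 0.41  0.36 -0.  ] [ 0.29490955 -0.3941666  -0.83210456]
```

View pics/c13.png

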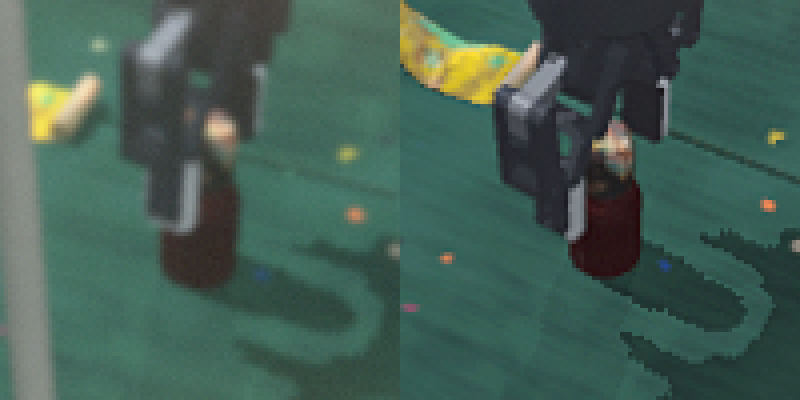

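The side and scene crops show the fingers either side of the bottle's upper body, with the cap clear of the palm. I'll go 5 mm lower and close.

Emit:
{"method": "jog_arm", "body": {
  "deltas": [
    [[1,-1,5,0,0,0,65],[0,0,0,0,0,0,45],[0,0,0,0,0,0,20],[0,0,0,0,0,0,20],[0,0,0,0,0,0,20]]
  ]
}}

```text
clock: 29.2
eef_pos: [0.4414, 0.1288, 0.0163]
tool_rot: [0.038, 0.999, 0.004, 0.005]
ft_force: [0.2, -0.3, -1.1]
grip_width: 0.0281
```

```bash
python3 - <<'E'
from h import *
o=get_obs();X=np.array(o["eef_pos"]);print(X,yawof(),o["grip_width"],tilt(),o["ft_force"])
bottle("scene")
E
```

```text
[0.44140863 0.12878307 0.01626968] 175.63964878742067 0.028086220873652923 [0.48 0.51 0.  ] [ 0.22126578 -0.2573142  -1.11934271]
scene 0.82 [282. 284.] bottle [438.9 130.4] mismatch 0.858
```

Emit:
{"method": "jog_arm", "body": {
  "deltas": [
    [[0,0,0,0,0,0,10],[0,0,0,0,0,0,10]]
  ]
}}

```text
clock: 29.5
eef_pos: [0.4414, 0.1288, 0.0161]
tool_rot: [0.038, 0.999, 0.004, 0.005]
ft_force: [-0.4, -0.4, -0.3]
grip_width: 0.0286
```

It holds at 28 mm, which looks like the shoulder of the bottle. I'll open, go lower gently with the force watched, and grip again.

Emit:
{"method": "jog_arm", "body": {
  "deltas": [
    [[0,0,0,0,0,0,55],[0,0,0,0,0,0,55],[1,0,4,0,0.4,0,55],[0,0,3,0,0,0,55],[0,0,0,0,0,0,55]]
  ]
}}

```text
clock: 30.0
eef_pos: [0.4405, 0.1289, 0.0085]
tool_rot: [0.038, 0.999, 0.004, 0.001]
ft_force: [0.0, -0.0, -0.1]
grip_width: 0.0549
```

Emit:
{"method": "jog_arm", "body": {
  "deltas": [
    [[0,0,3,0,0,0,55],[0,0,0,0,0,0,55]]
  ]
}}

```text
clock: 30.2
eef_pos: [0.4403, 0.1289, 0.0049]
tool_rot: [0.038, 0.999, 0.004, 0.001]
ft_force: [-1.3, 0.8, 0.3]
grip_width: 0.0549
```

Emit:
{"method": "jog_arm", "body": {
  "deltas": [
    [[0,0,0,0,0,0,20],[0,0,0,0,0,0,20],[0,0,0,0,0,0,20],[0,0,0,0,0,0,20]]
  ]
}}

```text
clock: 30.6
eef_pos: [0.4404, 0.1289, 0.0054]
tool_rot: [0.038, 0.999, 0.004, 0.001]
ft_force: [0.8, -0.2, -1.1]
grip_width: 0.0318
```

Gripped at 31.8 mm, which fits the full body. Lifting.

Emit:
{"method": "jog_arm", "body": {
  "deltas": [
    [[0,0,-10,0,0,0,20],[0,0,-25,0,0,0,20],[0,0,-30,0,0,0,20],[0,0,-25,0,0,0,20],[0,0,0,0,0,0,20]]
  ]
}}

```text
clock: 31.1
eef_pos: [0.439, 0.1278, 0.0995]
tool_rot: [0.038, 0.999, 0.004, -0.001]
ft_force: [0.3, -0.1, -0.6]
grip_width: 0.0321
```

```bash
python3 - <<'E'
from h import *
o=get_obs();X=np.array(o["eef_pos"]);print(X,yawof(),o["grip_width"],tilt(),o["ft_force"])
plan(590,-250,100,176,20,step=42)
E
```

```text
[0.43902239 0.12779496 0.09947448] 175.64491925654025 0.032062192069583745 [ 0.41 -0.09 -0.  ] [ 0.34425956 -0.07249107 -0.61424978]
[-17.9, -36.5, -0.1, 0.0, 0.0, -0.0, 20.0]
[-17.9, -36.5, -0.1, 0.0, 0.0, -0.0, 20.0]
[-17.9, -36.5, -0.1, 0.0, 0.0, -0.0, 20.0]
[-17.9, -36.6, -0.1, 0.0, 0.0, -0.0, 20.0]
[-17.8, -36.6, -0.1, 0.0, 0.0, -0.0, 20.0]
[-17.8, -36.6, -0.1, 0.0, 0.0, -0.0, 20.0]
[-17.8, -36.6, -0.1, 0.0, 0.0, -0.0, 20.0]
[-17.8, -36.6, -0.1, 0.0, 0.0, -0.0, 20.0]
[-17.7, -36.6, -0.1, 0.0, 0.0, -0.0, 20.0]
[-17.7, -36.6, -0.1, 0.0, 0.0, -0.0, 20.0]
--
```

Emit:
{"method": "jog_arm", "body": {
  "deltas": [
    [[-18,-36.5,0,0,0,0,20],[-18,-36.5,0,0,0,0,20],[-18,-36.5,0,0,0,0,20],[-18,-36.5,0,0,0,0,20],[-18,-36.5,0,0,0,0,20]]
  ]
}}

```text
clock: 31.6
eef_pos: [0.5164, -0.061, 0.0978]
tool_rot: [0.031, 0.999, 0.005, -0.0]
ft_force: [0.7, -0.3, -1.0]
grip_width: 0.0314
```

Emit:
{"method": "jog_arm", "body": {
  "deltas": [
    [[-18,-36.5,0,0,0,0,20],[-18,-36.5,0,0,0,0,20],[-18,-36.5,0,0,0,0,20],[-18,-36.5,0,0,0,0,20],[-18,-36.5,0,0,0,0,20]]
  ]
}}

```text
clock: 32.1
eef_pos: [0.5941, -0.2562, 0.0911]
tool_rot: [0.032, 0.999, 0.006, -0.003]
ft_force: [1.3, 1.7, -0.7]
grip_width: 0.0317
```

Emit:
{"method": "jog_arm", "body": {
  "deltas": [
    [[0,0,0,0,0,0,20],[0,0,0,0,0,0,20]]
  ]
}}

```text
clock: 32.3
eef_pos: [0.5939, -0.2616, 0.0875]
tool_rot: [0.035, 0.999, 0.006, -0.004]
ft_force: [-0.3, 0.9, -0.8]
grip_width: 0.0318
```

```bash
python3 - <<'E'
from h import *
o=get_obs();X=np.array(o["eef_pos"]);print(X,yawof(),o["grip_width"],tilt(),o["ft_force"])
c=np.array([541.7,-236.1]);a=np.radians(-4.05);ex=np.array([np.cos(a),np.sin(a)]);ey=np.array([-np.sin(a),np.cos(a)])
w=c+78*ex-41*ey; print("well",w)
plan(w[0]+.9,w[1],80,176,20,step=20)
E
```

```text
[ 0.59393394 -0.26156813  0.08747081] 175.9967219556388 0.03182614478950742 [ 0.69 -0.52  0.  ] [-0.25983653  0.9220691  -0.76123504]
well [ 616.6095117  -282.50651956]
[-12.5, -9.6, 3.7, 0.0, 0.0, -0.0, 20.0]
[-12.5, -9.6, 3.7, 0.0, 0.0, -0.0, 20.0]
--
```

```bash
python3 - <<'E'
from h import *
def ob(x,y,z,q): q=np.array(q); return dict(eef_pos=np.array([x,y,z]),tool_rot=q/np.linalg.norm(q))
o1=ob(.4680,-.1735,.2048,[.9069,.4212,.001,.001])
o0=get_obs(); print(np.round(proj([[.6166,-.2825,.022],[.6166,-.2825,.009]],"wrist",o1),1))
c=np.array([.5417,-.2361]);a=np.radians(-4.05);Rm=np.array([[np.cos(a),-np.sin(a)],[np.sin(a),np.cos(a)]])
K=np.array([[128,87],[128,-87],[-128,-87],[-128,87]])/1000
print("corners",np.round(proj(np.c_[c+K@Rm.T,np.full(4,.02)],"wrist",o1)).tolist(),"seen 393,30 463,155 292,271 207,167")
# hole seen: bright floor / darker block within the block area of each kept wrist picture
im=cv2.imread("pics/w1.png"); u,v=proj([[.6166,-.2825,.022]],"wrist",o1)[0].astype(int)
h=cv2.cvtColor(im,cv2.COLOR_BGR2HSV)[v-30:v+30,u-35:u+35]
for r in range(0,60,4): print(v-30+r," ".join("%3d"%s for s in h[r,::3,1]))
print("cols from",u-35)
E
```

```text
[[411.8 157.4]
 [406.6 155.6]]
corners [[393.0, 34.0], [464.0, 164.0], [289.0, 278.0], [204.0, 172.0]] seen 393,30 463,155 292,271 207,167
127  96  99  76  91  91  73 110 118 118 116 120 114  94  90 112 132 118 121 121 117 123 123  70 128
131  74  95  98  72 111 115 116 115 104  74  72  74  85  85  83  83 134 132 125 124 120 122  89  85
135  94  72 110 117 121 117 117  76  74  77  71  70  71  73  85  94  90 129 133 124 121 121 120  80
139  85 117 118 118 114 122  77  75  71  71  71  68  71  74  77  85  89  88 126 127 120 117 119 119
143 115 115 114 118 116  99  71  71  71  72  72  77  75  75  74  88  90  89 129 129 123 118 118 121
147 117 114 120 120 118  70  74  72  74  78  75  73  74  77  74  75  89  88 133 135 122 122 121 123
151 117 120 115 118 124  71  72  75  76  73  73  76  74  70  73  72  88  84 136 122 121 120 119 121
155 128 117 118 115 122  71  77  74  75  76  73  70  72  72  73  84  87 118 131 133 115 120 114 114
159  71 125 121 121 120  79  75  76  72  71  73  73  72  73  73  91  95 123 126 117 114 119 120 118
163  89  72 120 119 118 123  72  70  72  74  72  74  75  75  90  93 135 131 121 121 121 121 123  74
167  84  89  59 127 118 116 121  73  75  72  73  76  76  87 136 137 126 120 119 120 121  79  83 119
171  92  91  83  96 120 120 117 116 124 118 112 137 139 129 128 119 117 118 120  76  82 120 117 112
175  90  87  90  79 136 119 117 124 119 120 116 120 120 121 123 123 122  80  81 124 109 108 100  88
179  93  87  89  91  75 126 119 118 118 117 118 120 124 123 117  81  74 123 119 104  89  90  94  71
183  79  84  81  86  90  70 122 119 121 121 123 123 121  82  73 121 118  86  94  97  93  99  83  93
cols from 376
```

The hole and the caddy corners shift together by the same amount, because the w1 pose was read slightly later. That confirms the well relative to the caddy fit, at (616.6,-282.5).

Emit:
{"method": "jog_arm", "body": {
  "deltas": [
    [[-12.5,-10,5,0.3,-0.3,0,20],[-12.5,-10,5,0.3,-0.2,0,20],[0,0,0,0,0,0,20],[0,0,0,0,0,0,20]]
  ]
}}

```text
clock: 32.7
eef_pos: [0.6149, -0.2788, 0.0747]
tool_rot: [0.033, 0.999, 0.002, -0.003]
ft_force: [-0.6, 0.8, -0.8]
grip_width: 0.0317
```

```bash
python3 - <<'E'
from h import *
o=get_obs();X=np.array(o["eef_pos"]);print(X,yawof(),o["grip_width"],tilt(),o["ft_force"])
plan(617.5,-282.5,40,176,20,step=20)
E
```

```text
[ 0.61489935 -0.27878261  0.07466885] 176.1789624399539 0.03169684823299815 [ 0.27 -0.37  0.  ] [-0.60289323  0.83179686 -0.78447775]
[-1.4, -1.8, 17.3, 0.0, 0.0, 0.1, 20.0]
[-1.4, -1.8, 17.3, 0.0, 0.0, 0.1, 20.0]
--
```

Emit:
{"method": "jog_arm", "body": {
  "deltas": [
    [[-1,-2,17,0.2,-0.2,0,20],[-1,-2,15,0,0,0,20],[0,0,0,0,0,0,20],[0,0,0,0,0,0,20]]
  ]
}}

```text
clock: 33.1
eef_pos: [0.6152, -0.2788, 0.043]
tool_rot: [0.031, 1.0, 0.001, -0.002]
ft_force: [0.3, 0.2, -0.7]
grip_width: 0.0317
```

Emit:
{"method": "jog_arm", "body": {
  "deltas": [
    [[-3,-5,0,0,0,0,20],[0,0,0,0,0,0,20],[0,0,0,0,0,0,20]]
  ]
}}

```text
clock: 33.4
eef_pos: [0.6188, -0.2843, 0.0448]
tool_rot: [0.031, 1.0, 0.001, -0.001]
ft_force: [-0.2, -0.3, -0.2]
grip_width: 0.0316
```

```bash
python3 - <<'E'
from h import *
o=get_obs();X=np.array(o["eef_pos"]);print(X,yawof(),o["grip_width"],tilt(),o["ft_force"])
bottle("scene");bottle("side")
E
```

```text
[ 0.61878335 -0.28434175  0.04475999] 176.41927850148767 0.03159739435000489 [ 0.1  -0.13 -0.  ] [-0.2027411  -0.27812741 -0.1833884 ]
scene 0.46 [292. 144.] bottle [ 645.7 -347.8] mismatch 0.57
side 0.53 [285. 143.] bottle [ 650.9 -375.4] mismatch 1.821
```

Emit:
{"method": "jog_arm", "body": {
  "deltas": [
    [[0,1,12,0,0,0,20],[0,0,5,0,0,0,20],[0,0,0,0,0,0,20]]
  ]
}}

```text
clock: 33.9
eef_pos: [0.6184, -0.2829, 0.0259]
tool_rot: [0.031, 1.0, 0.001, -0.001]
ft_force: [0.4, -0.1, -0.6]
grip_width: 0.0321
```

Aligned to within 1 mm. Going down the last 11 mm.

Emit:
{"method": "jog_arm", "body": {
  "deltas": [
    [[0,0,6,0,0,0,20],[0,0,4,0,0,0,20],[0,0,0,0,0,0,20]]
  ]
}}

```text
clock: 34.2
eef_pos: [0.6181, -0.2827, 0.0144]
tool_rot: [0.031, 1.0, 0.001, -0.002]
ft_force: [0.5, -0.4, -0.9]
grip_width: 0.0316
```

Emit:
{"method": "jog_arm", "body": {
  "deltas": [
    [[0,0,0,0,0,0,42],[0,0,0,0,0,0,55],[0,0,0,0,0,0,60],[0,0,0,0,0,0,60]]
  ]
}}

```text
clock: 34.6
eef_pos: [0.6187, -0.283, 0.0153]
tool_rot: [0.031, 1.0, 0.001, -0.001]
ft_force: [0.8, 0.1, -0.6]
grip_width: 0.06
```

Emit:
{"method": "jog_arm", "body": {
  "deltas": [
    [[0,0,-10,0,0,0,60],[0,0,-20,0,0,0,60],[0,0,-30,0,0,0,60],[0,0,-40,0,0,0,60],[0,0,-40,0,0,0,60]]
  ]
}}

```text
clock: 35.1
eef_pos: [0.6146, -0.2813, 0.1543]
tool_rot: [0.031, 0.999, 0.004, -0.008]
ft_force: [-0.2, -0.9, 0.4]
grip_width: 0.0599
```

Emit:
{"method": "jog_arm", "body": {
  "deltas": [
    [[45,0,0,0,0,0,60],[45,0,0,0,0,0,60],[45,10,0,0,0,0,60],[0,0,0,0,0,0,60],[0,0,0,0,0,0,60]]
  ]
}}

```text
clock: 35.6
eef_pos: [0.4838, -0.2655, 0.1682]
tool_rot: [0.031, 1.0, -0.002, 0.004]
ft_force: [-0.1, -0.0, -0.4]
grip_width: 0.06
```

```bash
python3 - <<'E'
from h import *
o=get_obs();X=np.array(o["eef_pos"]);print(X,yawof(),o["grip_width"],tilt(),o["ft_force"])
shot("scene","pics/s14.png"); bottle("scene"); 
H.update(pencil=.0125,marker=.017,eraser=.022,ink_bottle=.09)
meas("wrist",["pencil","marker","eraser","ink_bottle"]); meas("scene",["brush","tube"])
a=cv2.imread("pics/s14.png"); cv2.imwrite("pics/c14.png",cv2.resize(a[100:300,130:400],None,fx=2.9,fy=2.9,interpolation=cv2.INTER_CUBIC))
E
```

```text
[ 0.48378978 -0.26549159  0.16816566] 176.48162841882976 0.05998390202636249 [-0.17  0.43  0.  ] [-0.08907266 -0.00301117 -0.38056241]
scene 0.72 [292. 148.] bottle [ 631.1 -307.7] mismatch 0.22
wrist pencil 0.79 [328. 183.] rect [ 500.3 -188.7] [  7.2 124.3] mean [ 501.8 -188.9] ang -3.4
wrist marker 0.7 [252. 180.] rect [ 501.6 -270.6] [ 14.7 137.1] mean [ 496.7 -270.3] ang -2.3
wrist eraser 0.69 [312. 292.] rect [ 622.9 -208. ] [57.4 19.8] mean [ 626.9 -205.5] ang 6.8
wrist ink_bottle 0.78 [245. 300.] rect [ 592.4 -280.2] [28.9 69.6] mean [ 590.9 -280.3] ang -6.1
scene brush 0.6 [189. 208.] rect [751.2  32.8] [161.   11.5] mean [751.3  12.8] ang 87.9
scene tube 0.63 [237. 241.] rect [590.2  51.8] [ 55.1 130.6] mean [581.   52.5] ang -7.7
```

View pics/c14.png

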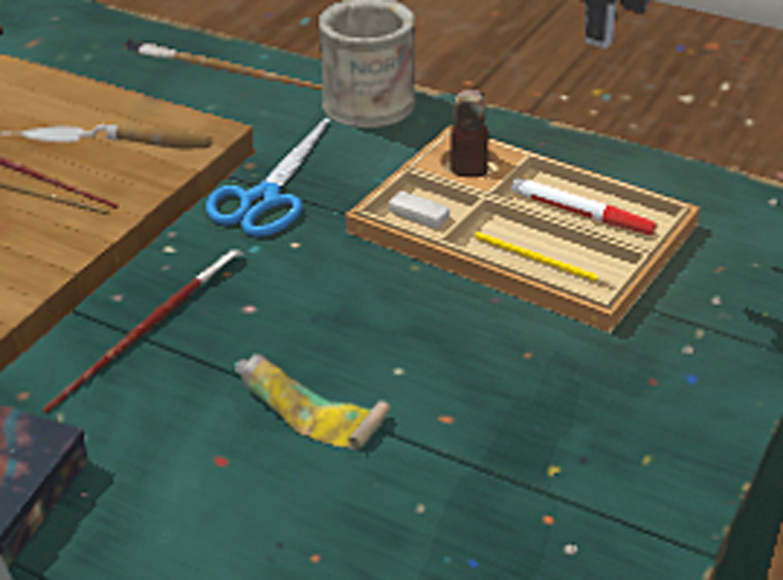

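The caddy now holds everything. The bottle stands upright in the well at (468,150), the eraser is at (420,210), the marker at (585,205) and the pencil at (545,260). Brush and tube lie as before.

```bash
python3 -c "
from workcell import *
print(job_done())"
```

```text
the job is handed in; nothing more can be done
None
```

I packed all four items and handed the job in at about 36 s of the 99 s. No verdict was reported.

**Last checks:**
- **Bottle:** the last scene picture shows it upright in the well. I let go of it within about 1 mm of the well centre, at floor height.
- **Marker and pencil:** both lie flat in their own long compartments, within about 5 mm of centre lengthwise and 2–4° of the insert's axis in the last wrist view.
- **Eraser:** it lies flat in the square compartment, a few mm from its centre.
- **Brush and tube:** their measured positions match the start to within a few mm, and the arm was clear of everything.

**What went wrong or disagreed:**
- **Eraser:** three grasps closed on nothing because the finger tips sat about 22 mm above the reported TCP. I corrected the depth and it gripped.
- **Marker, pencil and bottle:** the first grip on each was too high, so I opened, went lower and gripped again.
- **Final bottle fits:** the last outline fits of the bottle were unreliable. The scene fit assumed the bottle stood on the table, and the last wrist measurement was unreliable too. For its final position I relied on the arm's pose at release and the picture.
- **Final eraser fit:** the last wrist fit gave the eraser a wrong angle because a finger hid part of it. An earlier clear view and the last picture show it in place.

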